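Right the V-blocks and park them in their tray

TASK

Two steel V-blocks were left wrong way round on the bench, one lying on its side and one standing on its end. Tip each onto its base so that the V is on top, then push them, groove along the lane, one into each lane of the green tray until they sit fully against the back stop (either block in either lane). Tip and slide them, never pick them up off the bench, and do not disturb the standing bolt or the two tins near the tray.

Things in the scene. Friction and masses are not known exactly. Their poses are not given: they have to be found in the camera images.
- tray: Low green floorless tray fixed on the bench, 170 wide (y) x 79 deep (x), walls 16 high. Origin on the bench at its centre; +x runs along the lanes to the back stop (stop face at x = +20), +y to its left. Two lanes 54 wide, centred at y = +45 and -45, divider 36 wide between; straight part open at x = -25, flared guides reach out to x = -47. No floor or lip: blocks slide in on the bench.
- left_lane (a point): Where the centre of a block lies when it is home in the left (+y) lane (tray x = -7.5, y = +45), 20 above the bench; axes as the tray's. A home block sticks out 10 beyond the straight mouth.
- right_lane (a point): The same for the right (-y) lane (tray y = -45).
- block_side_center (a point): Centre of a grey steel V-block, 55 long (own x, along the groove) x 50 wide (own y) x 40 high (own z), 0.3 to 0.6 kg. V-groove along the whole +z face; +z up is right way up, a half turn about z is the same. Starts lying on a 55 x 40 side (50 tall), V facing roughly the tray's left, in front of the tray's left or right half.
- block_end_center (a point): Centre of a grey steel V-block, 55 long (own x, along the groove) x 50 wide (own y) x 40 high (own z), 0.3 to 0.6 kg. V-groove along the whole +z face; +z up is right way up, a half turn about z is the same. Starts standing on a 50 x 40 end (55 tall), V facing roughly toward the robot, out of the tray, on the other side from the first.
- bolt_center (a point): Large grey hex bolt standing on its head between the blocks, in front of the tray; head 29 across, 60 tall. Point half-way up. Leave it standing where it is.
- wide_tin_center (a point): Low round tin, 68 diameter, 36 tall, left of the tray. Point half-way up. Leave alone.
- tall_tin_center (a point): Taller round tin, 72 diameter, 50 tall, right of the tray. Point half-way up. Leave alone.
- block_side: The block lying on its side; origin at the centre of its base (-z) face. Groove bottom about 17 above the base, a flat land along each upper edge. Pushed level near the top of its V face it tips away onto its base rather than sliding; pushed low on a side or end it slides.
- block_end: The block standing on its end, shaped and behaving like the other; origin at the centre of its base (-z) face.
Mind the look-alikes: they are no part of the job. What is shaped like the block_end but purple or yellow is not meant.

How it is judged:
By the outcome, as a careful person would: the job done as asked, in the order asked, and still so for the second after the job is handed in, with the robot touching nothing.
It also fails if it takes over 72 s, if anything falls off the work surface, if the arm or the gripper's body presses on something with over 40 N, if the wrist force passes 120 N, or if a joint passes its speed limit or range.

ROBOT

A 7-joint arm with a two-finger parallel gripper is mounted at the origin on a cart in front of the work surface, level with it; the furniture and walls round the work are solid. World frame = base frame: x ahead of the robot, y to its left, z up, the work surface at z = 0. Lengths are in mm, angles in rad, forces in N, time in s.
With the tool pointing down it reaches from about 425 to 875 mm from the base axis. Payload 4.7 kg.
Tool frame: the origin (TCP) lies midway between the tips of the shut fingers; the grasp point (between the pads) lies 19 mm behind it (arm.grip_point_offset is the distance from the TCP to the grasp point, in mm); y points along the fingers, x is the direction in which the jaws open and shut, and the axes are right-handed (so a half turn about y gives the same grasp; the last joint's range is limited). The gripper opens to 85 mm and grips with 20 to 120 N. Pads are 22 mm wide; open, the fingers measure 114 mm over their backs; the gripper's body (76 mm by 85 mm) begins 54 mm behind the grasp point. The pads swing forward as they close: fully open they stand 13 mm farther back than shut.
Start: joints at [1.276, 0.321, -0.07, 1.45, 0.023, 1.371, -0.057], TCP at [197.525, -619.281, 231.349] pointing down, gripper open.
Joint ranges: [-2.86, 2.86], [-0.3, 2.09], [-1.38, 1.24], [0.06, 2.45], [-1.56, 4.7], [0.09, 2.05], [-2.69, 2.69]. Speed limits (rad/s): [2.57, 2.57, 3.14, 3.14, 3.14, 3.14, 3.14].

INTERFACE

Orientations are given as a unit quaternion [w, x, y, z].
In Python, from cell import arm, imaging gives the robot as it stands.
- The arm moves only by the tool drive_tool, never from a script. Its argument "moves" is a list of rows, each a list of 2 entries, a list of its own where there are three numbers: the shift along the tool's x, y, z in mm, then the turn, a rotation vector about the tool's x, y, z in rad. A call has 1 to 20 rows; each row shifts and turns the commanded pose from where the row before left it, along the tool's axes as they then stand; what a row does not reach is not made up. A row lasts 1/12 s, in which the tool goes at most 41.7 mm and 7.16 degrees, less where a joint would pass 70% of its speed; a pose out of reach is approached as far as the arm can. A call with a gripper value outside its range is refused whole. "fingers" is the opening, from 0 (shut) to 1 (fully open), set as the call begins (left out, the last holds). The fingers move at their own pace and stop on an object; the grip force is fixed at half the most. Time passes only in rows, so rows that do not move let the fingers close. It gives the time, the measured TCP pose, the force and the opening at its end, in the units of the state.
- arm.observe(): the state, without advancing time (a new reading comes with each control period).
- imaging.camera(name): name is "side" or "top"; returns a dict with "img" (400x640x3 uint8, red, green, blue), "z_map" (400x640 float32, mm along the optical axis (not along the pixel's ray), 0 where there is no reading), "fovy" (degrees; the focal length in pixels is half the picture's height over the tangent of half this angle, whatever the lens; pixels are square), "cx", "cy" (the principal point, pixels), "D" ([k1, k2, p1, p2, k3] as OpenCV has them; the pictures are not rectified), "R" (3x3) and "t" (3): a world point X has camera coordinates R X + t. Camera axes: x right, y down, z forward; pixel columns grow to the right and rows downward; lengths in mm; the calibration is good to about 2 mm. A picture is of the moment at which its call begins.
- arm.close_job(): hands the job in, once; it reports no verdict.
The state is a dict: "clock": time; "qpos": joint angles; "dq": joint speeds; "joint_torque": joint torques, N m; "tcp_pos": TCP position; "orientation": TCP orientation; "force": force on the tool from outside, world axes, zero at the start; "wrist_torque": the same for the moment, N m; "finger_gap": opening from 0.0 (shut) to 1.0 (fully open).
Only numpy, scipy, OpenCV 4.12 (cv2) and the standard library are available. Lean on these libraries where they do the work, as an engineer would, in place of code of your own. Each camera call takes 0.05 s, during which the arm holds its last target.

## Working session

There is one attempt and no reset: what is moved stays moved. The work goes in short steps, Python scripts to look and compute and a tool call to move; the robot and the scene stay as the last step left them, time stands still between calls to the robot, and variables do not carry over. Pictures are saved under pics/ and viewed, and the job is handed in when it is done.

Besides the shell and the picture viewer there is one more tool, called after "Emit:" as a command line: name --argument value ..., lists and objects as JSON in quotes. drive_tool: Moves the arm, as the interface text tells. Its arguments: {"type":"object","properties":{"moves":{"type":"array"},"fingers":{"type":"number"}},"required":["moves"]}

```bash
ls; mkdir -p pics
python3 - <<'E'
from cell import arm, imaging
import cv2,numpy as np
print(arm.observe())
for n in("top","side"):
    c=imaging.camera(n); cv2.imwrite(f"pics/{n}0.png",c["img"][:,:,::-1]); np.savez(f"{n}0.npz",**c)
    print(n,{k:c[k] for k in("fovy","cx","cy","D","R","t")})
E
```

```text
pics
{'clock': 0.0, 'qpos': array([ 1.27607219,  0.32183638, -0.07009481,  1.45174933,  0.02260785,
        1.37081548, -0.05687245]), 'dq': array([-0.00105359, -0.00190278, -0.00070757,  0.00086716, -0.00065751,
        0.0021689 ,  0.00141109]), 'joint_torque': array([-4.00935323e-04, -4.93593371e+01, -3.82377673e-01, -3.14330542e+01,
        1.28820702e-02,  1.15735363e-02, -1.10222338e-07]), 'tcp_pos': array([ 197.33910015, -618.71190995,  230.17760602]), 'orientation': array([ 0.57135537, -0.57057494,  0.41772968, -0.41653235]), 'force': array([-0.19464533, -0.26155942, -0.25004276]), 'wrist_torque': array([ 0.06101536, -0.0088482 , -0.00107311]), 'finger_gap': 1.0001706598456115}
top {'fovy': 51.55334267293587, 'cx': 312.25549460607925, 'cy': 199.52764340951018, 'D': array([-0.09666822,  0.        ,  0.        ,  0.        ,  0.        ]), 'R': array([[-0.01204778, -0.99989405,  0.00816965],
       [-0.99794024,  0.0115086 , -0.06310966],
       [ 0.06300896, -0.00891315, -0.99797316]]), 't': array([-155.92923152,  560.27121921,  908.53178712])}
side {'fovy': 50.18680577994952, 'cx': 321.64101448874527, 'cy': 198.40645144818166, 'D': array([-0.0311394,  0.       ,  0.       ,  0.       ,  0.       ]), 'R': array([[ 0.99134871, -0.13096322,  0.00873886],
       [-0.05863797, -0.5014686 , -0.86318644],
       [ 0.11742794,  0.85520633, -0.50480967]]), 't': array([-603.18595239,   -4.48466767,  922.12533196])}
```

View pics/top0.png

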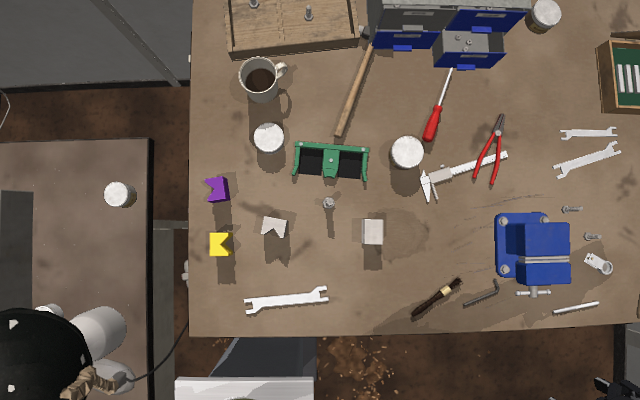

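View pics/side0.png

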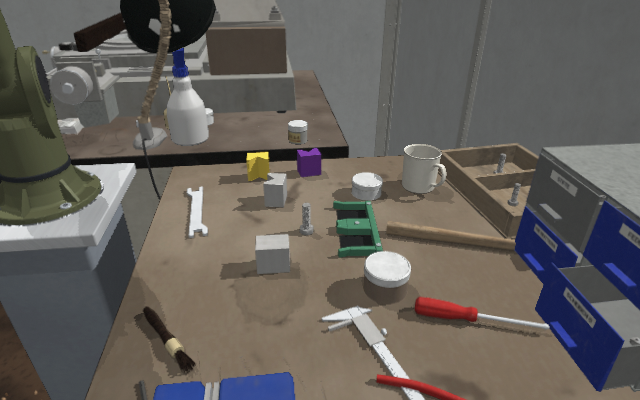

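```bash
cat > h.py <<'E'
import numpy as np,cv2
def K(c):
    f=200/np.tan(np.radians(float(c["fovy"]))/2)
    return np.array([[f,0,c["cx"]],[0,f,c["cy"]],[0,0,1]],float)
def cloud(c):
    k=K(c); v,u=np.mgrid[0:400,0:640]
    n=cv2.undistortPoints(np.stack([u,v],-1).reshape(-1,1,2).astype(float),k,c["D"]).reshape(400,640,2)
    z=c["z_map"][...,None].astype(float)
    P=np.concatenate([n*z,z],-1)
    return (P-c["t"])@c["R"]   # R^T(P-t)
def onplane(c,px,z):
    k=K(c); n=cv2.undistortPoints(np.array(px,float).reshape(-1,1,2),k,c["D"]).reshape(-1,2)
    d=np.c_[n,np.ones(len(n))]@c["R"]; o=-c["R"].T@c["t"]
    s=(z-o[2])/d[:,2]; return o+s[:,None]*d
def proj(c,X):
    return cv2.projectPoints(np.array(X,float).reshape(-1,1,3),cv2.Rodrigues(c["R"])[0],c["t"],K(c),c["D"])[0].reshape(-1,2)
def crop(c,box,s,name):
    x0,y0,x1,y1=box
    cv2.imwrite(name,cv2.resize(c["img"][y0:y1,x0:x1,::-1],None,fx=s,fy=s,interpolation=cv2.INTER_CUBIC))
E
python3 - <<'E'
import numpy as np; from h import *
t=dict(np.load("top0.npz")); s=dict(np.load("side0.npz"))
crop(t,(245,130,445,270),4,"pics/tc.png")
crop(s,(230,150,430,300),4,"pics/sc.png")
P=cloud(t); Q=cloud(s)
for u,v in((272,222),(373,231),(329,201),(268,135),(407,150),(331,160),(300,250),(218,187)): print((u,v),P[v,u].round(1))
for u,v in((272,243),(275,185),(340,300)): print((u,v),Q[v,u].round(1))
E
```

```text
(272, 222) [508.9 -75.   50.9]
(373, 231) [ 486.8 -292.8   48.6]
(329, 201) [ 552.2 -197.9   59.6]
(268, 135) [702.  -65.8  36.5]
(407, 150) [ 663.1 -371.8   49.6]
(331, 160) [ 647.5 -206.    16.8]
(300, 250) [ 445.1 -133.5   -1.8]
(218, 187) [585.6  41.2  54.5]
(272, 243) [ 486.6 -296.8   49.4]
(275, 185) [ 498.9 -102.4   51.9]
(340, 300) [ 5.855e+02 -3.897e+02 -1.000e-01]
```

View pics/tc.png

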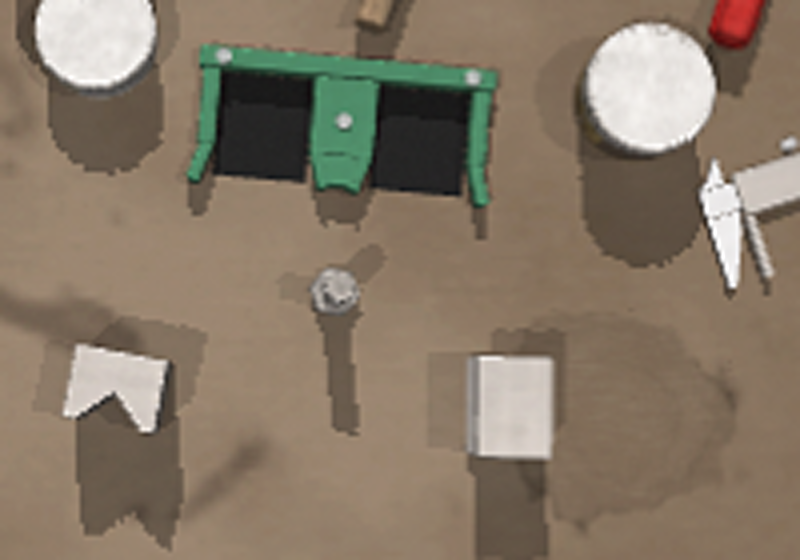

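View pics/sc.png

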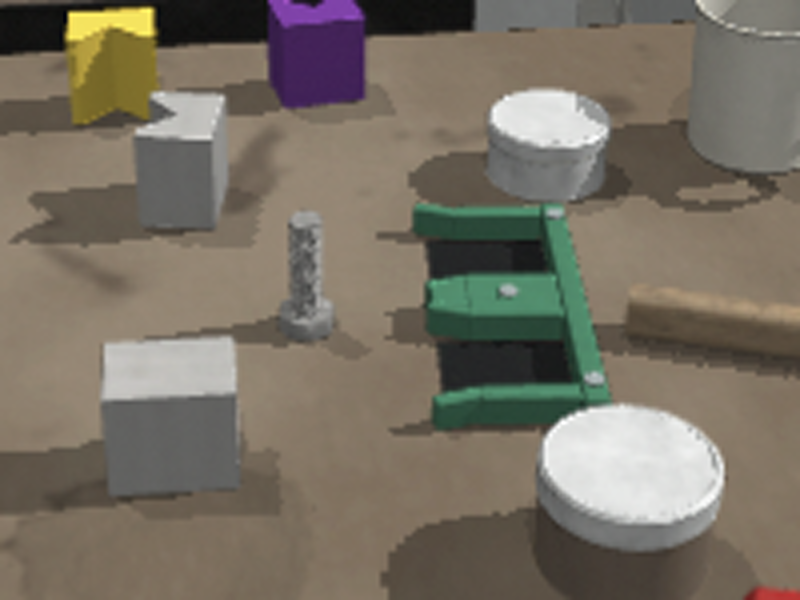

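Run:
```python
import numpy as np; from h import *
t=dict(np.load("top0.npz")); s=dict(np.load("side0.npz"))
def m(l,z): return onplane(t,[(245+(a+.5)/4-.5,130+(b+.5)/4-.5) for a,b in l],z)
print("side",m([(478,354),(552,355),(551,458),(477,459)],50).round(1))
print("end",m([(78,346),(168,360),(154,432),(64,417)],55).round(1))
print("tray",m([(201,45),(496,70),(497,90),(218,68)],16).round(1))
print("pix bolt",m([(334,290)],60).round(1))
P=cloud(t);Q=cloud(s);A=np.r_[P[::].reshape(-1,3),Q.reshape(-1,3)]
src=np.r_[np.zeros(256000),np.ones(256000)]
C=np.r_[t["img"].reshape(-1,3),s["img"].reshape(-1,3)].astype(int)
def box(x0,x1,y0,y1,z0,z1,mask=None):
    k=(A[:,0]>x0)&(A[:,0]<x1)&(A[:,1]>y0)&(A[:,1]<y1)&(A[:,2]>z0)&(A[:,2]<z1)
    if mask is not None:k&=mask
    return k
g=(C[:,1]>C[:,0]+25)&(C[:,1]>C[:,2]+10)
for sv in(0,1):
  for nm,b in(("side",(430,550,-350,-240,45,55)),("end",(450,560,-130,-30,50,60)),("tray",(580,720,-330,-80,12,20)),("bolt",(500,600,-240,-160,15,66)),("wt",(640,760,-120,-10,31,41)),("tt",(600,720,-430,-320,46,56))):
    k=box(*b)&(src==sv)
    if nm=="tray":k&=g
    a=A[k]; 
    if len(a)<5: print(nm,len(a));continue
    r=cv2.minAreaRect(a[:,:2].astype(np.float32))
    print(sv,nm,len(a),"z",np.median(a[:,2]).round(1),"rect",np.round(r[0],1),np.round(r[1],1),round(r[2],1))
```

```text
side [[ 514.8 -273.9   50. ]
 [ 513.8 -314.1   50. ]
 [ 458.2 -312.4   50. ]
 [ 458.3 -272.3   50. ]]
end [[ 521.6  -58.5   55. ]
 [ 513.6 -106.8   55. ]
 [ 475.2  -98.9   55. ]
 [ 483.7  -50.8   55. ]]
tray [[ 692.3 -124.7   16. ]
 [ 676.4 -292.    16. ]
 [ 664.9 -292.3   16. ]
 [ 678.9 -134.2   16. ]]
pix bolt [[ 549.8 -196.    60. ]]
0 side 466 z 49.5 rect [ 485.7 -293.5] [39.4 56. ] 86.0
0 end 365 z 54.2 rect [498.8 -78.3] [50.  39.9] 78.7
0 tray 945 z 15.1 rect [ 646.6 -204.9] [168.2  77.7] 83.8
0 bolt 50 z 59.0 rect [ 551.9 -198.7] [13.8 15. ] 43.4
0 wt 691 z 34.3 rect [699.2 -66.5] [65.2 66.6] 89.9
0 tt 733 z 48.3 rect [ 659.7 -372.8] [70.9 68.9] 76.7
1 side 556 z 49.4 rect [ 486.2 -293.5] [42.8 55.2] 88.9
1 end 230 z 54.5 rect [499.2 -78.6] [51.  39.6] 77.7
1 tray 908 z 15.4 rect [ 647.4 -205.6] [171.6  77.5] 83.5
1 bolt 193 z 40.9 rect [ 552.1 -200.1] [14.6 15.3] 39.2
1 wt 391 z 34.8 rect [698.1 -68. ] [67.2 65.3] 47.6
1 tt 1123 z 48.5 rect [ 659.2 -374.5] [69.8 71.5] 33.2
```

```bash
cat >> h.py <<'E'
from scipy.spatial.transform import Rotation as Ro
def rot(q): return Ro.from_quat([q[1],q[2],q[3],q[0]])
def plan(st,xyz,yaw):
    """tool shift (in current tool axes) and rotvec to reach xyz with tool y down and tool x at world yaw deg"""
    R=rot(st["orientation"]); d=R.inv().apply(np.array(xyz)-st["tcp_pos"])
    best=None
    for yy in(yaw,yaw+180):
        a=np.radians(yy); X=np.array([np.cos(a),np.sin(a),0]);Y=np.array([0,0,-1.]);T=Ro.from_matrix(np.c_[X,Y,np.cross(X,Y)])
        r=(R.inv()*T).as_rotvec()
        print("shift",d.round(1),"yaw",yy,"rotvec",r.round(3))
E
python3 - <<'E'
from h import *; from cell import arm
st=arm.observe(); print(rot(st["orientation"]).as_matrix().round(3)); plan(st,(486,-235,230),-2)
E
```

```text
[[ 0.304 -0.001  0.953]
 [-0.953  0.002  0.304]
 [-0.002 -1.    -0.   ]]
shift [-277.9    0.8  391.7] yaw -2 rotvec [-1.000e-03 -1.227e+00 -2.000e-03]
shift [-277.9    0.8  391.7] yaw 178 rotvec [ 2.000e-03  1.914e+00 -1.000e-03]
```

Emit:
drive_tool --moves '[[[-23, 0, 32.5], [0, 0, 0]], [[-23, 0, 32.5], [0, 0, 0]], [[-23, 0, 32.5], [0, 0, 0]], [[-23, 0, 32.5], [0, 0, 0]], [[-23, 0, 32.5], [0, 0, 0]], [[-23, 0, 32.5], [0, 0, 0]], [[-23, 0, 32.5], [0, 0, 0]], [[-23, 0, 32.5], [0, 0, 0]], [[-23, 0, 32.5], [0, 0, 0]], [[-23, 0, 32.5], [0, 0, 0]], [[-23, 0, 32.5], [0, 0, 0]], [[-23, 0, 32.5], [0, 0, 0]]]' --fingers 0.25

```text
clock: 1.1
tcp_pos: [485.7, -236.0, 231.1]
orientation: [-0.571, 0.571, -0.417, 0.417]
force: [1.1, -1.2, -0.2]
finger_gap: 0.246
```

Emit:
drive_tool --moves '[[[0, 0, 0], [0, -0.1227, 0]], [[0, 0, 0], [0, -0.1227, 0]], [[0, 0, 0], [0, -0.1227, 0]], [[0, 0, 0], [0, -0.1227, 0]], [[0, 0, 0], [0, -0.1227, 0]], [[0, 0, 0], [0, -0.1227, 0]], [[0, 0, 0], [0, -0.1227, 0]], [[0, 0, 0], [0, -0.1227, 0]], [[0, 0, 0], [0, -0.1227, 0]], [[0, 0, 0], [0, -0.1227, 0]], [[0, 0, 0], [0, 0, 0]]]'

```text
clock: 2.02
tcp_pos: [484.9, -237.7, 230.8]
orientation: [0.707, -0.707, 0.012, -0.011]
force: [-0.5, 0.4, 0.0]
finger_gap: 0.251
```

Run:
```python
from h import *; from cell import arm
st=arm.observe(); print(st["clock"],st["tcp_pos"],st["force"],st["finger_gap"],st["qpos"]); plan(st,(486,-235,40),-2)
```

```text
2.0167 [ 484.88025525 -237.67363511  230.84675921] [-0.52397417  0.37057074  0.03985498] 0.2506524108629361 [ 0.85761592  0.11530256 -0.48446662  1.71079843  0.05514418  1.32990492
  0.33074432]
shift [  1.2 190.8   2.6] yaw -2 rotvec [-0.     0.003 -0.001]
shift [  1.2 190.8   2.6] yaw 178 rotvec [-1.000e-03 -3.139e+00  1.000e-03]
```

Emit:
drive_tool --moves '[[[1, 38, 0], [0, 0, 0]], [[0, 38, 0], [0, 0, 0]], [[0, 38, 0], [0, 0, 0]], [[0, 38, 0], [0, 0, 0]], [[0, 38, 0], [0, 0, 0]], [[0, 0, 0], [0, 0, 0]]]'

```text
clock: 2.52
tcp_pos: [480.2, -235.1, 33.9]
orientation: [0.709, -0.705, 0.018, -0.009]
force: [-1.2, 1.1, -1.0]
finger_gap: 0.249
```

Emit:
drive_tool --moves '[[[0, 0, -5], [0, 0, 0]], [[0, 0, -5], [0, 0, 0]], [[0, 0, -5], [0, 0, 0]], [[0, 0, -4], [0, 0, 0]], [[0, 0, -4], [0, 0, 0]], [[0, 0, -4], [0, 0, 0]], [[0, 0, -4], [0, 0, 0]], [[0, 0, -4], [0, 0, 0]]]'

```text
clock: 3.18
tcp_pos: [485.6, -272.6, 42.0]
orientation: [-0.707, 0.707, -0.012, 0.012]
force: [0.8, 1.8, 0.0]
finger_gap: 0.25
```

```bash
cat > look.py <<'E'
import sys; from h import *; from cell import imaging,arm
for n in("top","side"):
    c=imaging.camera(n); np.savez(f"{n}{sys.argv[1]}.npz",**c)
t=dict(np.load(f"top{sys.argv[1]}.npz"));s=dict(np.load(f"side{sys.argv[1]}.npz"))
a=cv2.resize(t["img"][130:280,245:445,::-1],None,fx=3,fy=3,interpolation=cv2.INTER_CUBIC)[:300*2]
b=cv2.resize(s["img"][150:300,230:430,::-1],None,fx=3,fy=3,interpolation=cv2.INTER_CUBIC)
cv2.imwrite(f"pics/l{sys.argv[1]}.png",cv2.resize(np.hstack([a,b]),(800,300),interpolation=cv2.INTER_AREA))
st=arm.observe(); print(st["clock"],st["tcp_pos"],st["force"])
E
python3 look.py 1
```

```text
3.2833 [ 484.87175845 -274.08739035   41.45780653] [0.12187993 0.85262038 0.72055267]
```

View pics/l1.png

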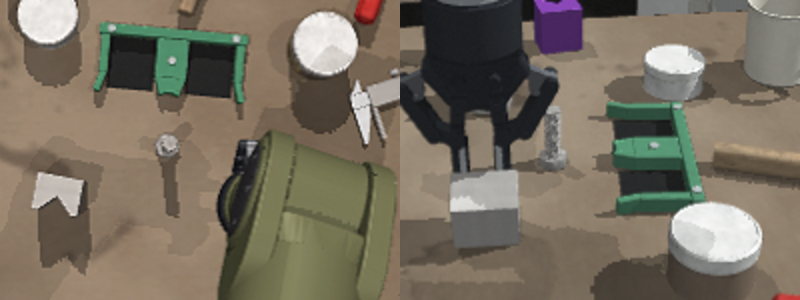

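```bash
cat > blk.py <<'E'
import sys; from h import *
# x0 x1 y0 y1 z0 z1, views
tag=sys.argv[1]; b=list(map(float,sys.argv[2:8]))
for n in("top","side"):
    c=dict(np.load(f"{n}{tag}.npz")); A=cloud(c).reshape(-1,3); C=c["img"].reshape(-1,3).astype(int)
    k=(A[:,0]>b[0])&(A[:,0]<b[1])&(A[:,1]>b[2])&(A[:,1]<b[3])&(A[:,2]>b[4])&(A[:,2]<b[5])&(C.max(1)-C.min(1)<25)&(C.max(1)>90)
    a=A[k]
    if len(a)<8: print(n,len(a));continue
    r=cv2.minAreaRect(a[:,:2].astype(np.float32)); print(n,len(a),"z",np.percentile(a[:,2],[2,50,98]).round(1),"rect",np.round(r[0],1),np.round(r[1],1),round(r[2],1))
    l,*_=np.linalg.lstsq(np.c_[a[:,:2],np.ones(len(a))],a[:,2],rcond=None); print("  slope",l[:2].round(3))
E
python3 blk.py 1 430 540 -360 -250 43 70; python3 blk.py 1 430 540 -360 -250 5 40
```

```text
top 0
side 757 z [44.1 52.4 64.4] rect [ 486.2 -304.9] [45.8 56.3] 84.7
  slope [0.005 0.315]
top 0
side 456 z [ 5.7 23.2 39. ] rect [ 485.2 -318.6] [12.3 54.7] 88.1
  slope [-0.105 -3.585]
```

Emit:
drive_tool --moves '[[[0, 0, -4], [0, 0, 0]], [[0, 0, -4], [0, 0, 0]], [[0, 0, -4], [0, 0, 0]], [[0, 0, -4], [0, 0, 0]], [[0, 0, -4], [0, 0, 0]], [[0, 0, -3], [0, 0, 0]], [[0, 0, -3], [0, 0, 0]], [[0, 0, -3], [0, 0, 0]], [[0, 0, -3], [0, 0, 0]], [[0, 0, 0], [0, 0, 0]], [[0, 0, 0], [0, 0, 0]]]'

```text
clock: 4.2
tcp_pos: [483.8, -305.0, 41.3]
orientation: [-0.707, 0.707, -0.012, 0.012]
force: [0.1, 1.2, 0.0]
finger_gap: 0.248
```

```bash
python3 look.py 2;python3 blk.py 2 430 540 -390 -250 15 70
```

```text
4.3 [ 483.92563217 -304.577938     41.32269105] [0.39281582 0.4493392  0.06738743]
top 0
side 1216 z [16.6 32.8 60.8] rect [ 484.7 -338.9] [56.6 55. ] 88.3
  slope [0.01  0.221]
```

View pics/l2.png

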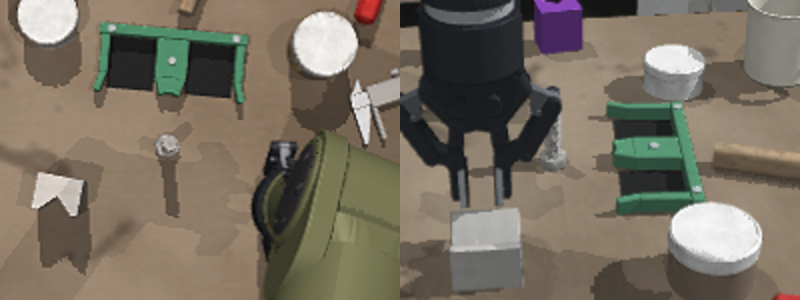

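Emit:
drive_tool --moves '[[[0, 0, 10], [0, 0, 0]], [[0, -5, 20], [0, 0, 0]], [[0, -35, 20], [0, 0, 0]], [[0, -35, 25], [0, 0, 0]], [[0, -35, 25], [0, 0, 0]], [[-7, 0, 35], [0, 0, 0]], [[-7, 0, 35], [0, 0, 0]], [[-7, 0, 35], [0, 0, 0]], [[-7, 0, 30], [0, 0, 0]], [[0, 0, 0], [0, 0, 0]]]' --fingers 0.42

```text
clock: 5.13
tcp_pos: [462.9, -62.6, 149.3]
orientation: [0.707, -0.707, 0.009, -0.009]
force: [-0.1, 0.7, -0.1]
finger_gap: 0.419
```

Emit:
drive_tool --moves '[[[0, 0, 0], [0, -0.117, 0]], [[0, 0, 0], [0, -0.117, 0]], [[0, 0, 0], [0, -0.117, 0]], [[0, 0, 0], [0, -0.117, 0]], [[0, 0, 0], [0, -0.117, 0]], [[0, 0, 0], [0, -0.117, 0]], [[0, 0, 0], [0, -0.117, 0]], [[0, 0, 0], [0, -0.117, 0]], [[0, 0, 0], [0, -0.117, 0]], [[0, 0, 0], [0, -0.117, 0]], [[0, 0, 0], [0, -0.117, 0]], [[0, 0, 0], [0, -0.117, 0]], [[0, 0, 0], [0, 0, 0]]]'

```text
clock: 6.22
tcp_pos: [463.8, -69.8, 149.0]
orientation: [-0.547, 0.547, 0.448, -0.448]
force: [0.6, -0.6, -0.4]
finger_gap: 0.42
```

```bash
python3 look.py 3;python3 blk.py 3 430 540 -390 -270 15 70; python3 blk.py 3 450 560 -130 -30 50 60
python3 -c "
from h import *; from cell import arm
st=arm.observe(); print(st['qpos'].round(2)); plan(st,(447,-68,45),78.3)"
```

```text
6.3167 [463.80596079 -70.06901743 149.02562408] [-1.34846309 -0.15807254 -1.2064144 ]
top 573 z [21.3 33.1 41.5] rect [ 484.5 -339. ] [49.8 55. ] 88.0
  slope [-0.009 -0.018]
side 1141 z [16.3 31.8 40.3] rect [ 484.6 -340.2] [53.1 55. ] 88.3
  slope [0.006 0.129]
top 252 z [50.8 54.2 57.8] rect [498.7 -78.2] [49.6 39.6] 78.1
  slope [-0.003 -0.001]
side 227 z [50.5 54.6 56.4] rect [499.  -78.4] [54.2 39.7] 78.5
  slope [0.014 0.012]
[ 0.73  0.02 -0.64  1.97  0.02  1.15  1.45]
shift [ -1.4 104.   16.9] yaw 78.3 rotvec [-0. -0. -0.]
shift [ -1.4 104.   16.9] yaw 258.3 rotvec [ 0.     3.141 -0.   ]
```

View pics/l3.png

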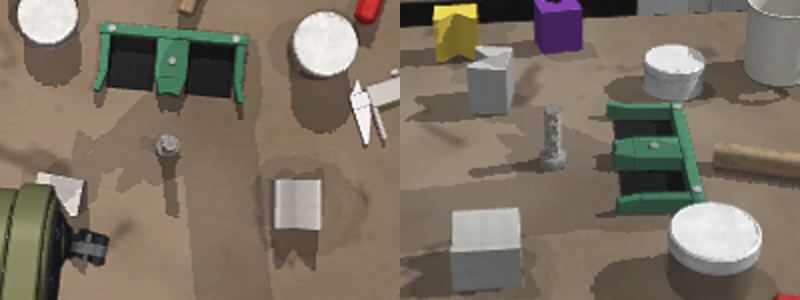

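Emit:
drive_tool --moves '[[[-1, 0, 17], [0, 0, 0]], [[0, 35, 0], [0, 0, 0]], [[0, 35, 0], [0, 0, 0]], [[0, 34, 0], [0, 0, 0]], [[0, 0, 0], [0, 0, 0]], [[0, 0, -5], [0, 0, 0]], [[0, 0, -5], [0, 0, 0]], [[0, 0, -5], [0, 0, 0]], [[0, 0, -4], [0, 0, 0]], [[0, 0, -4], [0, 0, 0]], [[0, 0, -4], [0, 0, 0]], [[0, 0, -4], [0, 0, 0]], [[0, 0, -4], [0, 0, 0]]]'

```text
clock: 7.4
tcp_pos: [481.9, -75.2, 45.4]
orientation: [-0.548, 0.548, 0.447, -0.447]
force: [-2.3, -0.4, 2.8]
finger_gap: 0.42
```

```bash
python3 look.py 4;python3 blk.py 4 460 600 -140 -20 45 75
```

```text
7.5 [482.70365722 -75.3285076   45.34184575] [-1.0496882  -0.55356053 -0.53542985]
top 42 z [50.4 54.  60.2] rect [ 515.  -103.3] [30.2  8.7] 0.5
  slope [-0.315  0.004]
side 360 z [45.8 55.4 69.2] rect [503.3 -80.5] [53.1 64.9] 78.3
  slope [-0.108  0.126]
```

View pics/l4.png

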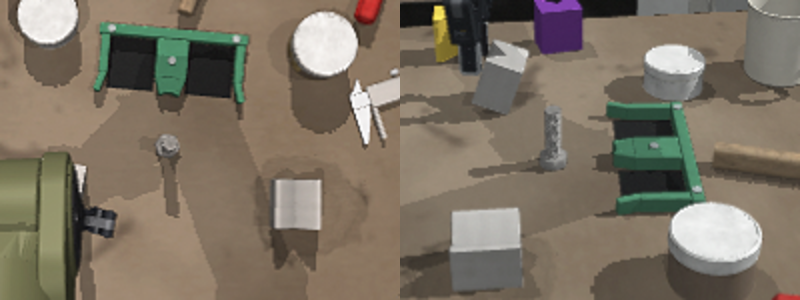

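Both views show the end block tipping properly; continue the push.

Emit:
drive_tool --moves '[[[0, 0, -4], [0, 0, 0]], [[0, 0, -4], [0, 0, 0]], [[0, 0, -4], [0, 0, 0]], [[0, 0, -4], [0, 0, 0]], [[0, 0, -4], [0, 0, 0]], [[0, 0, -3], [0, 0, 0]], [[0, 0, -3], [0, 0, 0]], [[0, 0, -3], [0, 0, 0]], [[0, 0, 0], [0, 0, 0]], [[0, 0, 0], [0, 0, 0]]]'

```text
clock: 8.33
tcp_pos: [509.9, -80.9, 45.0]
orientation: [0.548, -0.548, -0.447, 0.447]
force: [-0.2, 0.5, 0.0]
finger_gap: 0.42
```

Emit:
drive_tool --moves '[[[0, 0, 10], [0, 0, 0]], [[0, 0, 20], [0, 0, 0]], [[0, -35, 5], [0, 0, 0]], [[0, -35, 0], [0, 0, 0]], [[0, -35, 0], [0, 0, 0]], [[0, 0, 0], [0, 0, 0]]]'

```text
clock: 8.83
tcp_pos: [478.9, -74.2, 156.6]
orientation: [-0.544, 0.551, 0.449, -0.445]
force: [1.2, -0.8, -0.1]
finger_gap: 0.421
```

```bash
python3 look.py 5;python3 blk.py 5 440 620 -150 -20 15 50
```

```text
8.9333 [475.84583618 -74.09141627 151.46897462] [-0.53505574  0.1437966  -0.79335193]
top 518 z [21.  33.5 41.8] rect [546.4 -88. ] [50.4 54.5] 78.2
  slope [ 0.021 -0.036]
side 584 z [16.1 32.3 40.6] rect [546.5 -88.4] [55.3 54.5] 79.7
  slope [0.026 0.157]
```

View pics/l5.png

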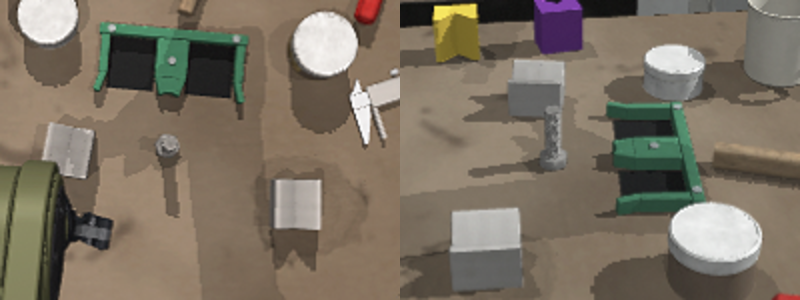

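```bash
cat > ov.py <<'E'
import sys; from h import *
tag,ox,oy,yaw,out=sys.argv[1],*map(float,sys.argv[2:5]),sys.argv[5]
a=np.radians(yaw);M=np.array([[np.cos(a),-np.sin(a)],[np.sin(a),np.cos(a)]])
c=dict(np.load(f"top{tag}.npz")); x0,y0,x1,y1=280,125,385,200;s=7
im=cv2.resize(c["img"][y0:y1,x0:x1,::-1],None,fx=s,fy=s,interpolation=cv2.INTER_CUBIC)
def line(p,col):
    w=[[*(M@np.array(q[:2])+[ox,oy]),16] for q in p]
    u=(proj(c,w)-[x0,y0]+.5)*s-.5
    cv2.polylines(im,[u.round().astype(int)],False,col,1)
line([(20,85),(20,-85),(32,-85),(32,85),(20,85)],(0,0,255))
for y in(72,18,-18,-72,85,-85): line([(-25,y),(20,y)],(0,255,255))
cv2.imwrite(out,im)
E
python3 ov.py 0 654.3 -206 -6 pics/ov1.png;python3 ov.py 0 653 -205.5 -5.4 pics/ov2.png
```

```text
(no output)
```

View pics/ov1.png

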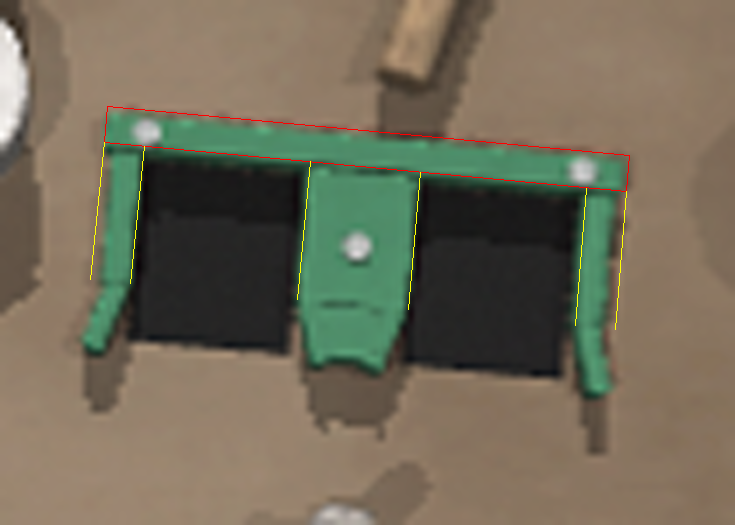

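View pics/ov2.png

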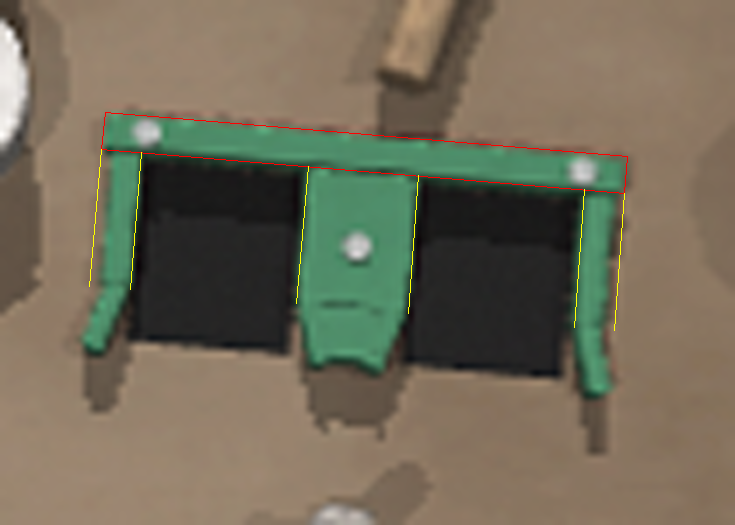

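```bash
cat > tp.py <<'E'
import sys; from h import *; from cell import arm
# tray x y, z, yaw_rel
x,y,z,yr=map(float,sys.argv[1:5]); O=np.array([652,-205.8]); a=np.radians(-5.3); M=np.array([[np.cos(a),-np.sin(a)],[np.sin(a),np.cos(a)]])
st=arm.observe(); w=M@[x,y]+O; print("world",w.round(1),"now tray",(M.T@(st["tcp_pos"][:2]-O)).round(1),st["tcp_pos"][2].round(1)); plan(st,(*w,z),-5.3+yr)
E
python3 tp.py -116 163 150 0
```

```text
world [551.6 -32.8] now tray [-187.6  114.9] 151.5
shift [ 55.7   1.6 -65.9] yaw -5.3 rotvec [4.000e-03 1.461e+00 1.000e-03]
shift [ 55.7   1.6 -65.9] yaw 174.7 rotvec [ 1.00e-03 -1.68e+00 -4.00e-03]
```

Emit:
drive_tool --moves '[[[28, 0, -33], [0, 0, 0]], [[28, 1, -33], [0, 0, 0]], [[0, 0, 0], [0, 0.1217, 0]], [[0, 0, 0], [0, 0.1217, 0]], [[0, 0, 0], [0, 0.1217, 0]], [[0, 0, 0], [0, 0.1217, 0]], [[0, 0, 0], [0, 0.1217, 0]], [[0, 0, 0], [0, 0.1217, 0]], [[0, 0, 0], [0, 0.1217, 0]], [[0, 0, 0], [0, 0.1217, 0]], [[0, 0, 0], [0, 0.1217, 0]], [[0, 0, 0], [0, 0.1217, 0]], [[0, 0, 0], [0, 0.1217, 0]], [[0, 0, 0], [0, 0.1217, 0]], [[0, 0, 0], [0, 0, 0]], [[0, 0, 0], [0, 0, 0]]]' --fingers 0.25

```text
clock: 10.27
tcp_pos: [547.4, -33.6, 147.6]
orientation: [0.706, -0.706, 0.032, -0.03]
force: [-0.8, 0.3, -0.2]
finger_gap: 0.249
```

```bash
python3 tp.py -116 163 14 0
```

```text
world [551.6 -32.8] now tray [-120.1  161.8] 147.6
shift [  4.5 133.6   1.2] yaw -5.3 rotvec [ 0.     0.005 -0.003]
shift [  4.5 133.6   1.2] yaw 174.7 rotvec [-0.004 -3.137 -0.   ]
```

Emit:
drive_tool --moves '[[[4, 35, 1], [0, 0.005, 0]], [[0, 35, 0], [0, 0, 0]], [[0, 35, 0], [0, 0, 0]], [[0, 20, 0], [0, 0, 0]], [[0, 7, 0], [0, 0, 0]], [[0, 0, 0], [0, 0, 0]], [[0, 0, 0], [0, 0, 0]]]'

```text
clock: 10.85
tcp_pos: [553.1, -33.0, 17.6]
orientation: [0.706, -0.706, 0.033, -0.034]
force: [-0.0, 0.3, -0.4]
finger_gap: 0.252
```

Emit:
drive_tool --moves '[[[0, 0, -5], [0, 0, 0]], [[0, 0, -5], [0, 0, 0]], [[0, 0, -5], [0, 0, 0]], [[0, 0, -5], [0, 0, 0]], [[0, 0, -5], [0, 0, 0]], [[0, 0, -5], [0, 0, 0]], [[0, 0, -5], [0, 0, 0]], [[0, 0, -5], [0, 0, 0]], [[0, 0, -5], [0, 0, 0]], [[0, 0, -5], [0, 0, 0]], [[0, 0, 0], [0, 0, 0]], [[0, 0, 0], [0, 0, 0]]]'

```text
clock: 11.85
tcp_pos: [548.5, -83.6, 17.5]
orientation: [-0.706, 0.706, -0.034, 0.035]
force: [0.6, 1.6, 0.8]
finger_gap: 0.249
```

```bash
python3 look.py 6;python3 blk.py 6 480 600 -170 -60 15 50; python3 tp.py -116 83 14 0
```

```text
11.95 [547.8915039  -83.5020977   17.09820261] [ 0.83561066  1.680776   -0.19221863]
top 306 z [19.6 32.3 41.7] rect [ 543.9 -131.2] [28.  53.7] 84.3
  slope [-0.074 -0.753]
side 586 z [16.  33.4 42.9] rect [ 545.7 -118.1] [60. 54.] 83.3
  slope [0.05  0.142]
world [ 544.2 -112.4] now tray [-115.   112.2] 17.1
shift [ -0.9   3.1 -29.2] yaw -5.3 rotvec [ 0.001 -0.004  0.   ]
shift [ -0.9   3.1 -29.2] yaw 174.7 rotvec [-0.000e+00  3.138e+00  1.000e-03]
```

View pics/l6.png

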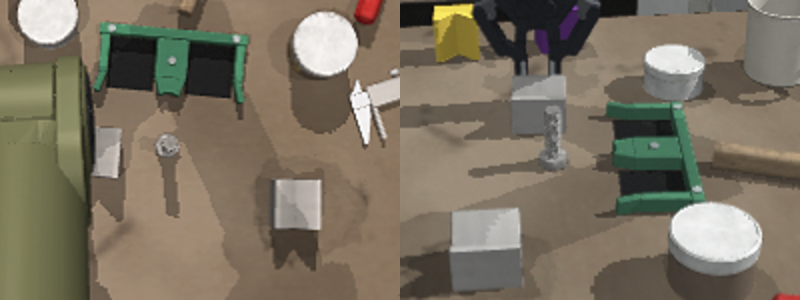

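Emit:
drive_tool --moves '[[[0, 2, -4], [0, 0, 0]], [[0, 0, -4], [0, 0, 0]], [[0, 0, -4], [0, 0, 0]], [[0, 0, -4], [0, 0, 0]], [[0, 0, -4], [0, 0, 0]], [[0, 0, -4], [0, 0, 0]], [[0, 0, -4], [0, 0, 0]], [[0, 0, 0], [0, 0, 0]], [[0, 0, 0], [0, 0, 0]]]'

```text
clock: 12.7
tcp_pos: [544.8, -112.5, 14.9]
orientation: [-0.706, 0.707, -0.035, 0.034]
force: [0.2, -0.1, 0.2]
finger_gap: 0.249
```

Emit:
drive_tool --moves '[[[0, 0, 10], [0, 0, 0]], [[0, 0, 20], [0, 0, 0]], [[0, -40, 0], [0, 0, 0]], [[0, -40, 0], [0, 0, 0]], [[-35, -15, 0], [0, 0, 0]], [[-35, 0, 0], [0, 0, 0]], [[0, 0, 0], [0, 0, 0]]]'

```text
clock: 13.28
tcp_pos: [471.7, -73.9, 109.3]
orientation: [-0.705, 0.707, -0.036, 0.032]
force: [-0.6, -0.3, -1.6]
finger_gap: 0.248
```

```bash
python3 look.py 7;python3 blk.py 7 480 600 -186 -60 15 50; python3 tp.py -190 45 110 90
```

```text
13.3833 [476.99468574 -74.64378063 110.01252799] [0.08631927 0.09212835 0.2322088 ]
top 565 z [21.  34.  41.5] rect [ 542.2 -149.2] [50.  54.3] 84.6
  slope [0.003 0.003]
side 541 z [16.8 33.  40.5] rect [ 542.1 -149. ] [55.3 54.2] 83.7
  slope [0.031 0.157]
world [ 467.  -143.4] now tray [-186.4  114.4] 110.0
shift [ -3.3   0.2 -69.4] yaw 84.7 rotvec [ 1.000e-03 -1.575e+00 -2.000e-03]
shift [ -3.3   0.2 -69.4] yaw 264.7 rotvec [2.000e-03 1.566e+00 1.000e-03]
```

View pics/l7.png

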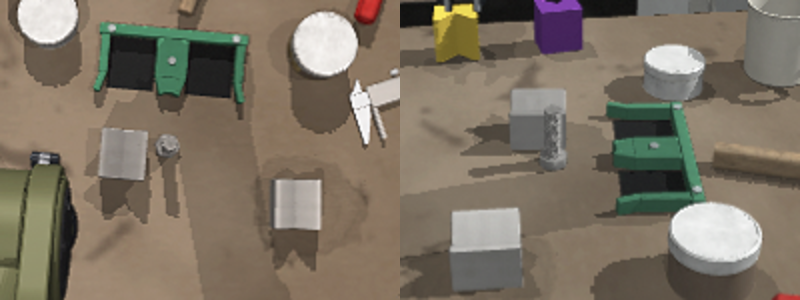

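Emit:
drive_tool --moves '[[[-1, 0, -35], [0, 0, 0]], [[0, 0, -34.5], [0, 0, 0]], [[0, 0, 0], [0, -0.1211, 0]], [[0, 0, 0], [0, -0.1211, 0]], [[0, 0, 0], [0, -0.1211, 0]], [[0, 0, 0], [0, -0.1211, 0]], [[0, 0, 0], [0, -0.1211, 0]], [[0, 0, 0], [0, -0.1211, 0]], [[0, 0, 0], [0, -0.1211, 0]], [[0, 0, 0], [0, -0.1211, 0]], [[0, 0, 0], [0, -0.1211, 0]], [[0, 0, 0], [0, -0.1211, 0]], [[0, 0, 0], [0, -0.1211, 0]], [[0, 0, 0], [0, -0.1211, 0]], [[0, 0, 0], [0, -0.1211, 0]], [[0, 0, 0], [0, 0, 0]], [[0, 0, 0], [0, 0, 0]]]' --fingers 0.2

```text
clock: 14.8
tcp_pos: [471.4, -143.4, 109.8]
orientation: [0.524, -0.523, -0.475, 0.475]
force: [0.7, 0.4, -0.8]
finger_gap: 0.2
```

```bash
python3 tp.py -182 45.5 20 90
```

```text
world [ 475.  -143.7] now tray [-185.6   45.5] 109.8
shift [ 0.  89.8 -3.6] yaw 84.7 rotvec [-0.    -0.004  0.   ]
shift [ 0.  89.8 -3.6] yaw 264.7 rotvec [-1.000e-03  3.138e+00 -0.000e+00]
```

Emit:
drive_tool --moves '[[[0, 35, 0], [0, -0.004, 0]], [[0, 35, 0], [0, 0, 0]], [[0, 20, 0], [0, 0, 0]], [[0, 0, -8], [0, 0, 0]], [[0, 0, -8], [0, 0, 0]], [[0, 0, -6], [0, 0, 0]], [[0, 0, -5], [0, 0, 0]], [[0, 0, -5], [0, 0, 0]], [[0, 0, -5], [0, 0, 0]], [[0, 0, -5], [0, 0, 0]], [[0, 0, -5], [0, 0, 0]], [[0, 0, -5], [0, 0, 0]], [[0, 0, -5], [0, 0, 0]], [[0, 0, -5], [0, 0, 0]], [[0, 0, -5], [0, 0, 0]], [[0, 0, 0], [0, 0, 0]]]'

```text
clock: 16.13
tcp_pos: [537.9, -149.5, 20.6]
orientation: [-0.522, 0.522, 0.477, -0.477]
force: [-2.1, -0.8, 1.2]
finger_gap: 0.199
```

```bash
python3 look.py 8;python3 blk.py 8 540 680 -220 -100 22 50; python3 tp.py -46 45.5 20 90
```

```text
16.2333 [ 537.96514832 -149.49561819   20.54444886] [-0.61859998  0.00199176  0.4918215 ]
top 0
side 577 z [23.1 34.6 46.9] rect [ 572.9 -167.4] [86.  58.2] 84.8
  slope [-0.062  0.028]
world [ 610.4 -156.2] now tray [-118.7   45.5] 20.5
shift [ -0.3   0.6 -72.7] yaw 84.7 rotvec [ 0.001  0.003 -0.   ]
shift [ -0.3   0.6 -72.7] yaw 264.7 rotvec [-1.000e-03 -3.138e+00 -2.000e-03]
```

View pics/l8.png

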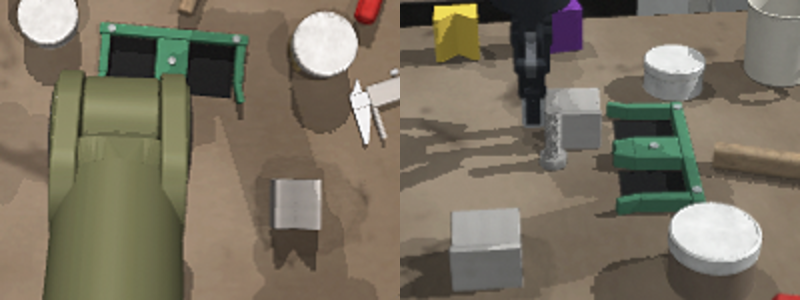

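Emit:
drive_tool --moves '[[[0, 0, -5], [0, 0, 0]], [[0, 0, -5], [0, 0, 0]], [[0, 0, -5], [0, 0, 0]], [[0, 0, -5], [0, 0, 0]], [[0, 0, -5], [0, 0, 0]], [[0, 0, -5], [0, 0, 0]], [[0, 0, -5], [0, 0, 0]], [[0, 0, -5], [0, 0, 0]], [[0, 0, -5], [0, 0, 0]], [[0, 0, -5], [0, 0, 0]], [[0, 0, -4], [0, 0, 0]], [[0, 0, -4], [0, 0, 0]], [[0, 0, -3], [0, 0, 0]]]'

```text
clock: 17.32
tcp_pos: [598.6, -154.8, 20.2]
orientation: [0.522, -0.522, -0.477, 0.477]
force: [-6.2, 1.1, 4.8]
finger_gap: 0.198
```

```bash
python3 look.py 9; python3 tp.py -46 45.5 20 90
```

```text
17.4167 [ 599.33363016 -154.80228686   20.14925389] [-2.51076285  0.43734129  1.41632459]
world [ 610.4 -156.2] now tray [-57.2  45.9] 20.1
shift [ -0.5   0.2 -11.2] yaw 84.7 rotvec [0.002 0.004 0.   ]
shift [ -0.5   0.2 -11.2] yaw 264.7 rotvec [ 0.000e+00 -3.138e+00 -2.000e-03]
```

View pics/l9.png

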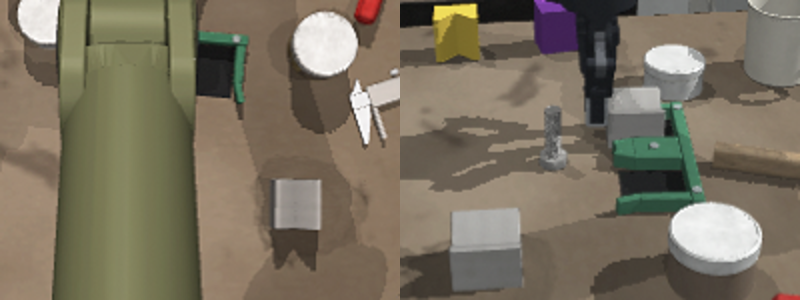

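Emit:
drive_tool --moves '[[[0, 0, -3], [0, 0, 0]], [[0, 0, -3], [0, 0, 0]], [[0, 0, -2], [0, 0, 0]], [[0, 0, -1], [0, 0, 0]], [[0, 0, 0], [0, 0, 0]]]'

```text
clock: 17.83
tcp_pos: [607.3, -155.6, 20.1]
orientation: [-0.522, 0.522, 0.477, -0.477]
force: [-3.2, -0.8, 2.4]
finger_gap: 0.201
```

Emit:
drive_tool --moves '[[[0, 0, -1.5], [0, 0, 0]], [[0, 0, -1.5], [0, 0, 0]], [[0, 0, 0], [0, 0, 0]]]'

```text
clock: 18.08
tcp_pos: [610.4, -155.9, 20.0]
orientation: [-0.522, 0.522, 0.477, -0.477]
force: [-3.0, -0.6, 2.2]
finger_gap: 0.195
```

Emit:
drive_tool --moves '[[[0, 0, -1], [0, 0, 0]], [[0, 0, -1], [0, 0, 0]], [[0, 0, 0], [0, 0, 0]]]'

```text
clock: 18.33
tcp_pos: [612.1, -156.0, 20.0]
orientation: [0.522, -0.522, -0.477, 0.477]
force: [-4.5, -0.4, 2.1]
finger_gap: 0.202
```

```bash
python3 tp.py -46 45.5 20 90; python3 look.py 10; python3 -c "
from h import *
s=dict(np.load('side10.npz')); crop(s,(290,140,430,260),5.5,'pics/s10.png')"
```

```text
world [ 610.4 -156.2] now tray [-44.3  45.9] 20.0
shift [-0.4  0.   1.7] yaw 84.7 rotvec [-0.     0.004 -0.   ]
shift [-0.4  0.   1.7] yaw 264.7 rotvec [-0.    -3.138  0.   ]
18.4333 [ 612.11229739 -156.06624285   20.04575941] [-4.93819491 -0.97102622  1.79219857]
```

View pics/s10.png

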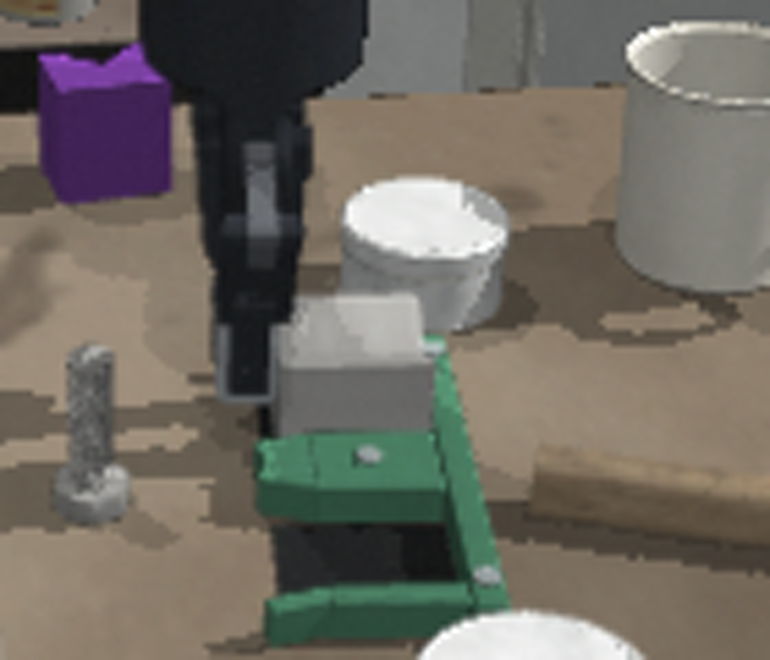

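Emit:
drive_tool --moves '[[[0, 0, -1], [0, 0, 0]], [[0, 0, -1], [0, 0, 0]], [[0, 0, 0], [0, 0, 0]]]'

```text
clock: 18.68
tcp_pos: [612.2, -156.0, 20.0]
orientation: [0.523, -0.521, -0.476, 0.478]
force: [-10.1, 0.4, 6.6]
finger_gap: 0.2
```

Emit:
drive_tool --moves '[[[0, 0, -1.5], [0, 0, 0]], [[0, 0, 0], [0, 0, 0]]]'

```text
clock: 18.85
tcp_pos: [612.2, -156.0, 20.0]
orientation: [0.524, -0.52, -0.475, 0.479]
force: [-14.1, 1.1, 9.7]
finger_gap: 0.204
```

Emit:
drive_tool --moves '[[[0, 0, 4], [0, 0, 0]], [[0, 0, 12], [0, 0, 0]], [[0, -5, 25], [0, 0, 0]], [[0, -40, 10], [0, 0, 0]], [[0, -40, 0], [0, 0, 0]], [[0, -35, 0], [0, 0, 0]], [[0, 0, 0], [0, 0, 0]]]'

```text
clock: 19.43
tcp_pos: [571.5, -152.2, 149.1]
orientation: [-0.516, 0.527, 0.481, -0.474]
force: [0.9, -0.3, 0.3]
finger_gap: 0.201
```

```bash
python3 tp.py -154 -220 140 0; python3 look.py 11; python3 blk.py 11 590 680 -215 -110 25 50;python3 blk.py 11 430 540 -390 -270 15 70
```

```text
world [ 478.3 -410.6] now tray [-85.1  45.9] 149.1
shift [-265.6    8.7   70.2] yaw -5.3 rotvec [0.016 1.575 0.011]
shift [-265.6    8.7   70.2] yaw 174.7 rotvec [ 0.011 -1.566 -0.016]
19.5333 [ 567.80599782 -151.83421989  142.86663893] [-0.76970651 -1.18088805  0.60338184]
top 0
side 524 z [25.8 34.1 40.7] rect [ 650.3 -158.9] [53.5 54.7] 84.4
  slope [-0.013  0.034]
top 569 z [21.4 33.1 41.7] rect [ 484.3 -338.9] [49.3 54.8] 87.3
  slope [-0.012 -0.018]
side 1137 z [16.6 31.8 40.3] rect [ 484.6 -340.2] [53.7 55.1] 88.3
  slope [0.007 0.126]
```

View pics/l11.png

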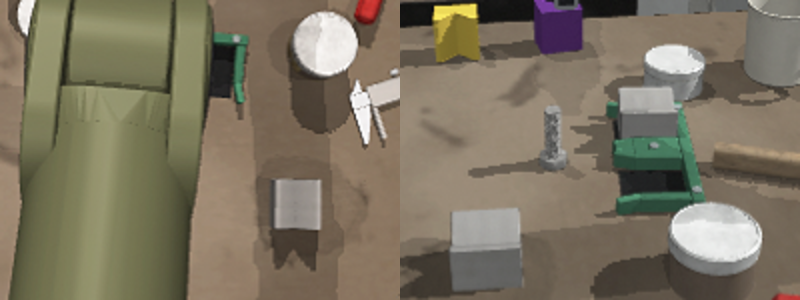

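Emit:
drive_tool --moves '[[[0, 0, 0], [0, 0.1211, 0]], [[0, 0, 0], [0, 0.1211, 0]], [[0, 0, 0], [0, 0.1211, 0]], [[0, 0, 0], [0, 0.1211, 0]], [[0, 0, 0], [0, 0.1211, 0]], [[0, 0, 0], [0, 0.1211, 0]], [[0, 0, 0], [0, 0.1211, 0]], [[0, 0, 0], [0, 0.1211, 0]], [[0, 0, 0], [0, 0.1211, 0]], [[0, 0, 0], [0, 0.1211, 0]], [[0, 0, 0], [0, 0.1211, 0]], [[0, 0, 0], [0, 0.1211, 0]], [[0, 0, 0], [0, 0.1211, 0]]]' --fingers 0.25

```text
clock: 20.62
tcp_pos: [564.9, -151.3, 138.4]
orientation: [0.706, -0.706, 0.035, -0.034]
force: [-0.2, 0.3, 0.4]
finger_gap: 0.248
```

Emit:
drive_tool --moves '[[[-8, 0, -32], [0, 0, 0]], [[-8, 0, -32], [0, 0, 0]], [[-8, 0, -32], [0, 0, 0]], [[-8, 0, -32], [0, 0, 0]], [[-8, 0, -32], [0, 0, 0]], [[-8, 0, -32], [0, 0, 0]], [[-8, 0, -32], [0, 0, 0]], [[-8, 0, -32], [0, 0, 0]], [[0, 0, 0], [0, 0, 0]], [[0, 0, 0], [0, 0, 0]]]'

```text
clock: 21.45
tcp_pos: [475.8, -403.2, 138.2]
orientation: [0.706, -0.706, 0.035, -0.034]
force: [0.1, 0.9, -0.1]
finger_gap: 0.247
```

```bash
python3 tp.py -154.5 -210 14 0; python3 look.py 12; python3 blk.py 12 590 680 -215 -110 25 50;python3 blk.py 12 500 600 -240 -160 10 65
```

```text
world [ 478.8 -400.6] now tray [-157.2 -212.8] 138.2
shift [  2.9 124.2   2.8] yaw -5.3 rotvec [-0.    -0.005 -0.001]
shift [  2.9 124.2   2.8] yaw 174.7 rotvec [ 2.000e-03  3.137e+00 -0.000e+00]
21.55 [ 478.05811156 -399.48197987  138.76370089] [-0.00486674 -0.36159626  0.07706309]
top 470 z [25.5 35.2 41.5] rect [ 650.6 -158.6] [50.  54.5] 85.1
  slope [-0.001 -0.016]
side 523 z [25.7 34.  40.7] rect [ 649.9 -159.9] [52.6 55. ] 83.3
  slope [-0.006  0.031]
top 71 z [10.  57.8 62.8] rect [ 553.6 -198.3] [23.2 23.3] 25.7
  slope [ 0.266 -0.422]
side 187 z [10.2 35.9 60.5] rect [ 552.4 -202.4] [22.2 23.3] 74.8
  slope [0.073 1.467]
```

View pics/l12.png

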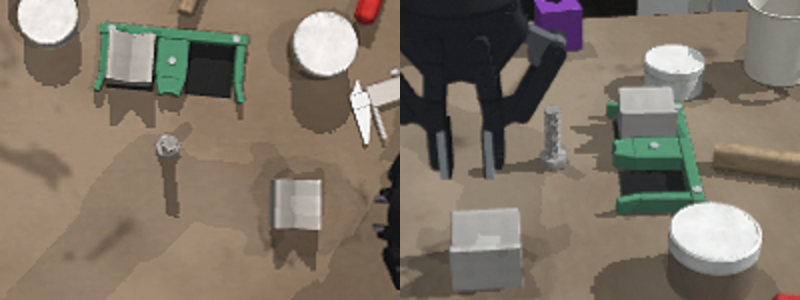

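Emit:
drive_tool --moves '[[[2, 35, 0], [0, -0.005, 0]], [[0, 35, 0], [0, 0, 0]], [[0, 35, 0], [0, 0, 0]], [[0, 16, 0], [0, 0, 0]], [[0, 0, 0], [0, 0, 0]], [[0, 0, 8], [0, 0, 0]], [[0, 0, 6], [0, 0, 0]], [[0, 0, 5], [0, 0, 0]], [[0, 0, 5], [0, 0, 0]], [[0, 0, 5], [0, 0, 0]], [[0, 0, 5], [0, 0, 0]], [[0, 0, 5], [0, 0, 0]], [[0, 0, 5], [0, 0, 0]], [[0, 0, 5], [0, 0, 0]], [[0, 0, 5], [0, 0, 0]], [[0, 0, 5], [0, 0, 0]], [[0, 0, 5], [0, 0, 0]], [[0, 0, 5], [0, 0, 0]], [[0, 0, 5], [0, 0, 0]]]'

```text
clock: 23.13
tcp_pos: [486.8, -330.0, 21.2]
orientation: [-0.705, 0.708, -0.03, 0.033]
force: [-0.5, -5.3, 4.5]
finger_gap: 0.251
```

Emit:
drive_tool --moves '[[[0, 0, 5], [0, 0, 0]], [[0, 0, 5], [0, 0, 0]], [[0, 0, 5], [0, 0, 0]], [[0, 0, 0], [0, 0, 0]]]'

```text
clock: 23.47
tcp_pos: [488.3, -313.3, 20.8]
orientation: [-0.705, 0.707, -0.03, 0.032]
force: [-0.4, -3.1, 2.2]
finger_gap: 0.254
```

```bash
python3 tp.py -154.5 -85 14 0; python3 look.py 13; python3 blk.py 13 430 545 -350 -160 20 50
```

```text
world [ 490.3 -276.2] now tray [-153.  -122.2] 20.8
shift [-1.3  6.7 37.2] yaw -5.3 rotvec [0.003 0.005 0.003]
shift [-1.3  6.7 37.2] yaw 174.7 rotvec [ 0.005 -3.137 -0.004]
23.5667 [ 488.0756682  -313.32126059   20.29434189] [ 0.64827762 -4.15724597  2.57925805]
top 516 z [21.5 32.1 41.2] rect [ 499.8 -246.3] [119.7  60.1] 74.4
  slope [-0.002  0.111]
side 429 z [21.3 33.1 47.4] rect [ 495.7 -289.4] [77.1 44.3] 84.2
  slope [-0.065 -0.007]
```

View pics/l13.png

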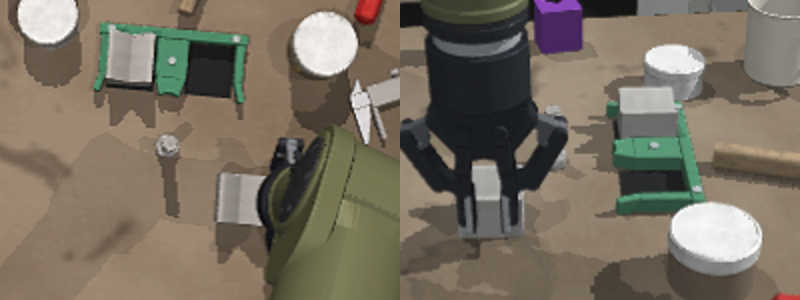

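Emit:
drive_tool --moves '[[[0, 2, 5], [0, 0, 0]], [[0, 1, 5], [0, 0, 0]], [[0, 1, 5], [0, 0, 0]], [[0, 0, 4], [0, 0, 0]], [[0, 0, 4], [0, 0, 0]], [[0, 0, 4], [0, 0, 0]], [[0, 0, 4], [0, 0, 0]], [[0, 0, 3], [0, 0, 0]], [[0, 0, 0], [0, 0, 0]]]'

```text
clock: 24.32
tcp_pos: [490.4, -278.5, 15.5]
orientation: [-0.706, 0.707, -0.031, 0.031]
force: [0.0, -3.1, 2.2]
finger_gap: 0.251
```

```bash
python3 tp.py -154.5 -85 14 0; python3 look.py 14; python3 blk.py 14 430 545 -300 -180 30 50
python3 -c "
from h import *
t=dict(np.load('top14.npz')); crop(t,(300,150,430,250),6,'pics/t14.png')"
```

```text
world [ 490.3 -276.2] now tray [-154.2  -87.3] 15.5
shift [-0.3  1.5  2.3] yaw -5.3 rotvec [0.001 0.005 0.   ]
shift [-0.3  1.5  2.3] yaw 174.7 rotvec [ 1.000e-03 -3.136e+00 -1.000e-03]
24.4167 [ 490.33018583 -278.47393531   15.24630171] [-0.44261278 -3.06286345  2.58612725]
top 254 z [30.3 35.8 41.6] rect [ 504.7 -227.9] [69.4 74.1] 84.9
  slope [0.009 0.151]
side 268 z [30.3 37.4 47.9] rect [ 493.9 -254.6] [74.9 50.5] 83.9
  slope [-0.003 -0.031]
```

View pics/t14.png

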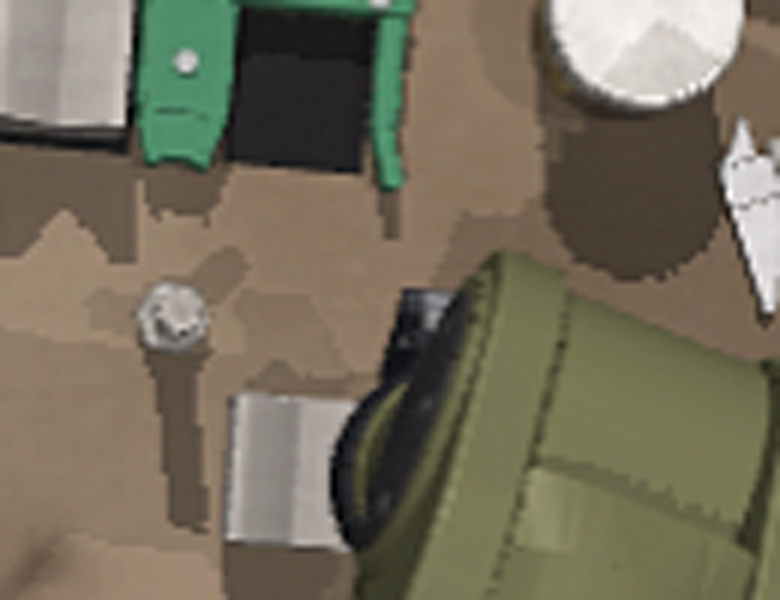

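```bash
python3 -c "
from h import *
t=dict(np.load('top14.npz'))
w=onplane(t,[(300+a/6,150+b/6) for a,b in((233,393),(226,540),)],40)
b=onplane(t,[(300+a/6,150+c/6) for a,c in((138,318),(209,318))],30)
a=np.radians(-5.3); M=np.array([[np.cos(a),-np.sin(a)],[np.sin(a),np.cos(a)]])
print((w[:,:2]-[652,-205.8])@M,(b[:,:2]-[652,-205.8])@M)"
```

```text
[[-128.70895639  -26.11678954]
 [-182.07030247  -27.69741693]] [[-103.68808067   10.20232203]
 [-101.57519941  -15.87842045]]
```

Emit:
drive_tool --moves '[[[0, 0, 2], [0, 0, 0]], [[0, 0, 1], [0, 0, 0]], [[0, 0, 0], [0, 0, 0]]]'

```text
clock: 24.67
tcp_pos: [490.5, -275.6, 15.3]
orientation: [-0.706, 0.707, -0.031, 0.031]
force: [-0.8, -5.2, 3.5]
finger_gap: 0.247
```

Emit:
drive_tool --moves '[[[0, 0, -10], [0, 0, 0]], [[0, 0, -20], [0, 0, 0]], [[0, -40, 0], [0, 0, 0]], [[0, -40, 0], [0, 0, 0]], [[-35, -15, 0], [0, 0, 0]], [[-30, 0, 0], [0, 0, 0]], [[0, 0, 0], [0, 0, 0]]]'

```text
clock: 25.25
tcp_pos: [417.6, -299.0, 109.7]
orientation: [0.707, -0.706, 0.034, -0.03]
force: [-0.3, 0.2, -1.7]
finger_gap: 0.251
```

```bash
python3 tp.py -222 -48 110 90; python3 look.py 15; python3 blk.py 15 430 545 -300 -216 15 50
python3 -c "
from h import *
t=dict(np.load('top15.npz')); crop(t,(300,150,430,250),6,'pics/t15.png')"
```

```text
world [ 426.5 -233.1] now tray [-224.8 -114.4] 109.7
shift [ 2.9 -0.2 66.4] yaw 84.7 rotvec [-0.006 -1.569 -0.003]
shift [ 2.9 -0.2 66.4] yaw 264.7 rotvec [ 0.003  1.573 -0.006]
25.35 [ 421.91048656 -298.66015661  109.45219103] [ 0.13117529 -0.2580538  -0.0792574 ]
top 567 z [20.5 33.5 41.9] rect [ 493.7 -240.5] [49.7 54.9] 85.3
  slope [-0.004 -0.031]
side 851 z [16.1 32.  40.4] rect [ 493.7 -241.8] [51.9 54.9] 85.3
  slope [0.014 0.14 ]
```

View pics/t15.png

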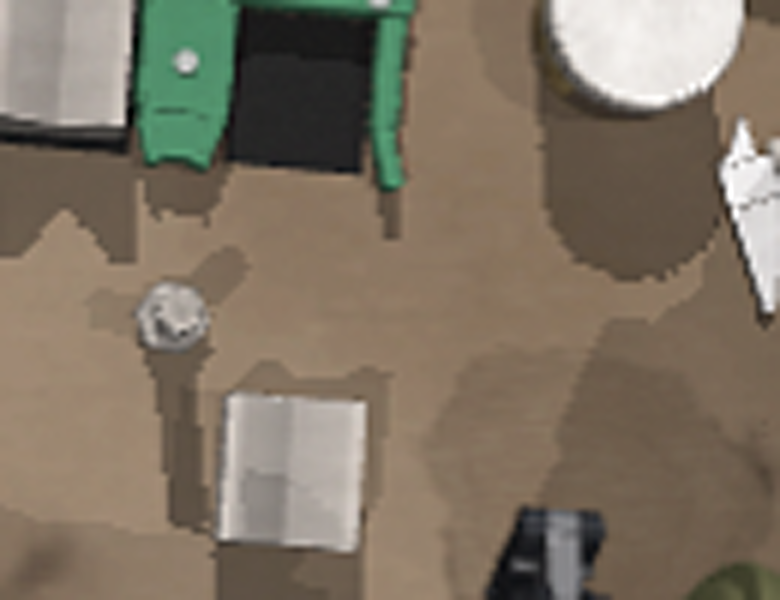

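Emit:
drive_tool --moves '[[[5, 0, 32], [0, 0, 0]], [[5, 0, 32], [0, 0, 0]], [[0, 0, 0], [0, -0.1207, 0]], [[0, 0, 0], [0, -0.1207, 0]], [[0, 0, 0], [0, -0.1207, 0]], [[0, 0, 0], [0, -0.1207, 0]], [[0, 0, 0], [0, -0.1207, 0]], [[0, 0, 0], [0, -0.1207, 0]], [[0, 0, 0], [0, -0.1207, 0]], [[0, 0, 0], [0, -0.1207, 0]], [[0, 0, 0], [0, -0.1207, 0]], [[0, 0, 0], [0, -0.1207, 0]], [[0, 0, 0], [0, -0.1207, 0]], [[0, 0, 0], [0, -0.1207, 0]], [[0, 0, 0], [0, -0.1207, 0]], [[0, 0, 0], [0, 0, 0]], [[0, 0, 0], [0, 0, 0]]]' --fingers 0.2

```text
clock: 26.77
tcp_pos: [439.2, -235.8, 109.4]
orientation: [0.523, -0.522, -0.477, 0.476]
force: [-0.4, -0.2, 0.0]
finger_gap: 0.2
```

```bash
python3 tp.py -215 -49.5 20 90
```

```text
world [ 433.3 -235.2] now tray [-209.1  -49.5] 109.4
shift [-0.2 89.4  5.8] yaw 84.7 rotvec [-0.001  0.001  0.002]
shift [-0.2 89.4  5.8] yaw 264.7 rotvec [ 3.00e-03 -3.14e+00  1.00e-03]
```

Tool is 4 mm clear behind contact plus margin; back off 5 while descending, then push to tcp x ≈ -119.

Emit:
drive_tool --moves '[[[0, 35, 5], [0, 0, 0]], [[0, 35, 0], [0, 0, 0]], [[0, 20, 0], [0, 0, 0]], [[0, 0, 0], [0, 0, 0]], [[0, 0, -8], [0, 0, 0]], [[0, 0, -6], [0, 0, 0]], [[0, 0, -5], [0, 0, 0]], [[0, 0, -5], [0, 0, 0]], [[0, 0, -5], [0, 0, 0]], [[0, 0, -5], [0, 0, 0]], [[0, 0, -5], [0, 0, 0]], [[0, 0, -5], [0, 0, 0]], [[0, 0, -5], [0, 0, 0]], [[0, 0, -5], [0, 0, 0]], [[0, 0, -5], [0, 0, 0]], [[0, 0, -5], [0, 0, 0]], [[0, 0, -5], [0, 0, 0]], [[0, 0, -5], [0, 0, 0]], [[0, 0, 0], [0, 0, 0]]]'

```text
clock: 28.35
tcp_pos: [508.3, -243.4, 21.1]
orientation: [-0.521, 0.522, 0.477, -0.477]
force: [-1.4, -0.4, 0.6]
finger_gap: 0.2
```

```bash
python3 tp.py -119 -49.5 20 90; python3 look.py 16;python3 -c "
from h import *
t=dict(np.load('top16.npz'));s=dict(np.load('side16.npz')); crop(s,(240,180,400,290),5,'pics/s16.png');crop(t,(300,130,430,230),6,'pics/t16.png')"
```

```text
world [ 528.9 -244.1] now tray [-139.6  -50.7] 21.1
shift [  1.1   1.1 -20.6] yaw 84.7 rotvec [ 0.001  0.003 -0.001]
shift [  1.1   1.1 -20.6] yaw 264.7 rotvec [-1.000e-03 -3.139e+00 -1.000e-03]
28.45 [ 508.25956996 -243.2304424    20.90986026] [-0.23849206  0.09146934  0.25731436]
```

View pics/t16.png

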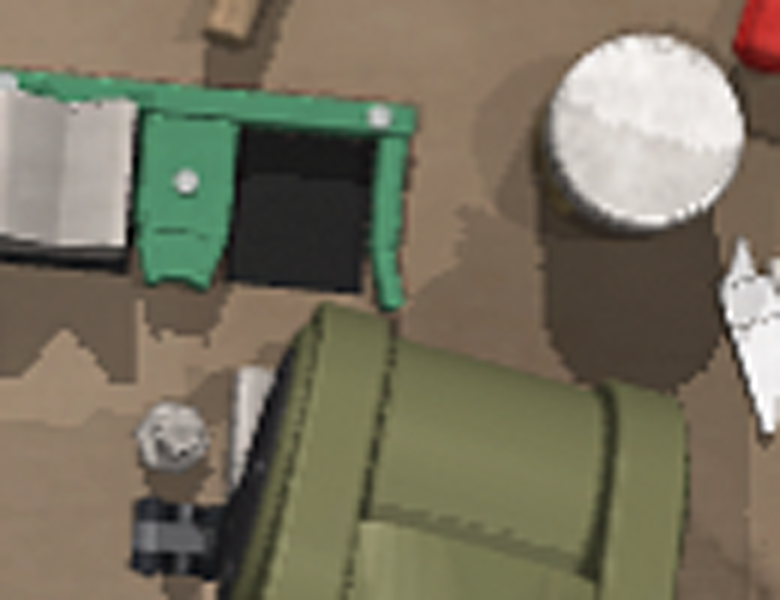

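View pics/s16.png

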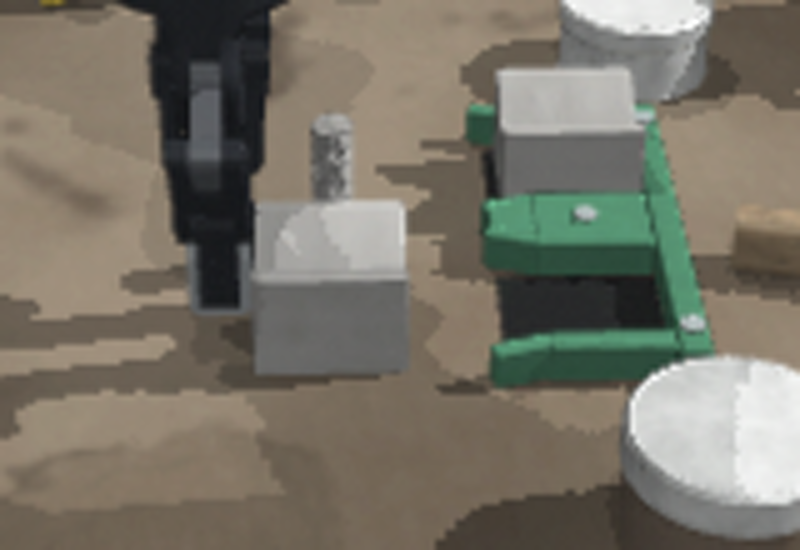

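```bash
python3 -c "
from h import *
a=np.radians(-5.3); M=np.array([[np.cos(a),-np.sin(a)],[np.sin(a),np.cos(a)]])
for n in ('side','top'):
  c=dict(np.load(n+'16.npz')); A=cloud(c).reshape(-1,3); T=(A[:,:2]-[652,-205.8])@M
  k=(abs(T[:,0]+139.6)<16)&(A[:,2]>15)&(A[:,2]<220); l=T[k,1]+50.7; z=A[k,2]
  for lo in range(-80,80,8):
    m=(l>=lo)&(l<lo+8)
    if m.sum(): print(n,lo,m.sum(),z[m].min().round(0),z[m].max().round(0))
"
```

```text
side -72 26 111.0 118.0
side -64 152 97.0 120.0
side -56 98 84.0 124.0
side -48 112 69.0 213.0
side -40 989 66.0 220.0
side -32 174 24.0 219.0
side -24 279 15.0 128.0
side -16 79 21.0 130.0
side -8 2 131.0 132.0
side 0 13 25.0 123.0
side 8 29 25.0 126.0
side 16 9 34.0 40.0
side 24 2 38.0 40.0
top 32 48 73.0 185.0
top 40 50 92.0 135.0
top 48 48 107.0 124.0
top 56 45 110.0 121.0
```

Emit:
drive_tool --moves '[[[0, 0, 4], [0, 0, 0]], [[0, -6, 0], [0, 0, 0]], [[0, 0, -4], [0, 0, 0]], [[0, 0, -4], [0, 0, 0]], [[0, 0, -4], [0, 0, 0]], [[0, 0, -4], [0, 0, 0]], [[0, 0, -4], [0, 0, 0]], [[0, 0, -4], [0, 0, 0]], [[0.3, 0, -4], [0, 0, 0]], [[0.3, 0, -4], [0, 0, 0]], [[0.4, 0, -4], [0, 0, 0]], [[0.5, 0, -4], [0, 0, 0]], [[0.5, 0, -4], [0, 0, 0]], [[0, 0, 0], [0, 0, 0]]]'

```text
clock: 29.62
tcp_pos: [547.4, -244.7, 26.0]
orientation: [0.522, -0.522, -0.477, 0.478]
force: [-2.9, -0.3, 1.6]
finger_gap: 0.199
```

```bash
python3 tp.py -119 -47 20 90; python3 look.py 17;python3 -c "
from h import *
t=dict(np.load('top17.npz'));s=dict(np.load('side17.npz')); crop(s,(240,180,400,290),5,'pics/s17.png');crop(t,(300,130,430,230),6,'pics/t17.png')"
```

```text
world [ 529.2 -241.6] now tray [-100.5  -48.4] 26.0
shift [ 1.4  6.1 18.5] yaw 84.7 rotvec [-0.001  0.003 -0.   ]
shift [ 1.4  6.1 18.5] yaw 264.7 rotvec [-0.000e+00 -3.138e+00  2.000e-03]
29.7167 [ 547.4445515  -244.67481101   26.01207114] [-2.26888428  0.07846058  0.51758439]
```

View pics/t17.png

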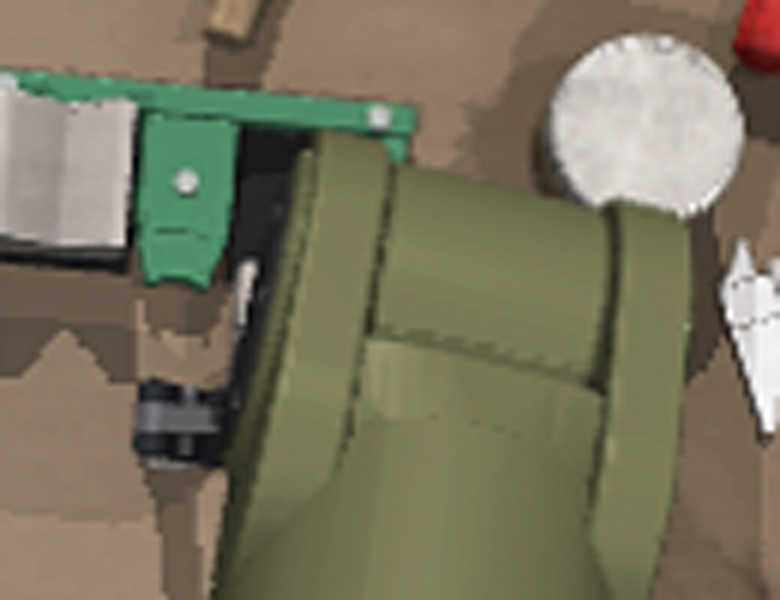

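View pics/s17.png

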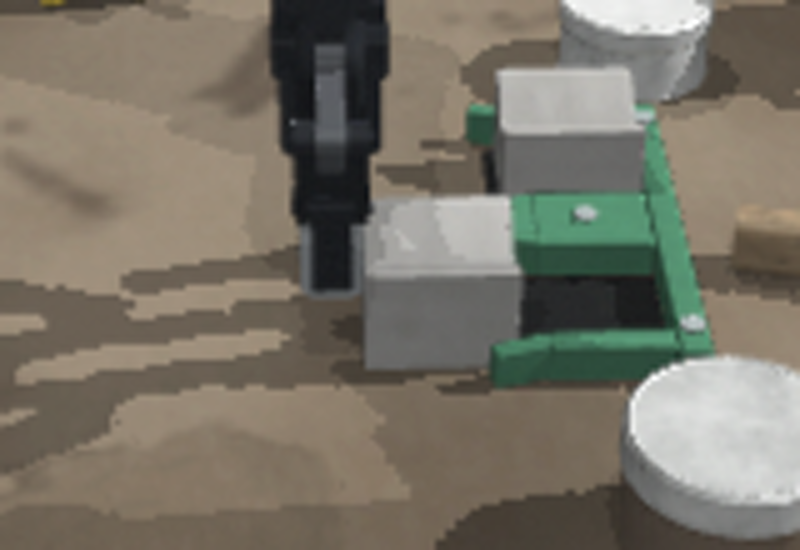

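Emit:
drive_tool --moves '[[[0.4, 0, -4], [0, 0, 0]], [[0.4, 0, -4], [0, 0, 0]], [[0.4, 0, -4], [0, 0, 0]], [[0.4, 0, -4], [0, 0, 0]], [[0.4, 0, -4], [0, 0, 0]], [[0, 0, -3], [0, 0, 0]], [[0, 0, -3], [0, 0, 0]], [[0, 0, 0], [0, 0, 0]]]'

```text
clock: 30.38
tcp_pos: [574.5, -244.4, 26.0]
orientation: [-0.521, 0.522, 0.478, -0.477]
force: [-1.7, 0.1, -1.0]
finger_gap: 0.201
```

Emit:
drive_tool --moves '[[[0, 0, 4], [0, 0, 0]], [[0, 7, 0], [0, 0, 0]], [[0, 0, -4], [0, 0, 0]], [[0, 0, 0], [0, 0, 0]]]'

```text
clock: 30.72
tcp_pos: [574.2, -244.6, 18.9]
orientation: [-0.522, 0.522, 0.478, -0.477]
force: [0.1, 0.8, -0.1]
finger_gap: 0.198
```

```bash
python3 tp.py -45 -45 20 90; python3 look.py 18;python3 -c "
from h import *
t=dict(np.load('top18.npz'));s=dict(np.load('side18.npz')); crop(s,(240,180,400,290),5,'pics/s18.png')"
```

```text
world [ 603.  -246.5] now tray [-73.9 -45.8] 18.9
shift [  0.7  -1.1 -28.9] yaw 84.7 rotvec [0.001 0.004 0.   ]
shift [  0.7  -1.1 -28.9] yaw 264.7 rotvec [ 0.000e+00 -3.138e+00 -1.000e-03]
30.8167 [ 574.05235734 -244.65492515   19.21132687] [-0.78884902 -0.42002828 -0.2371939 ]
```

View pics/s18.png

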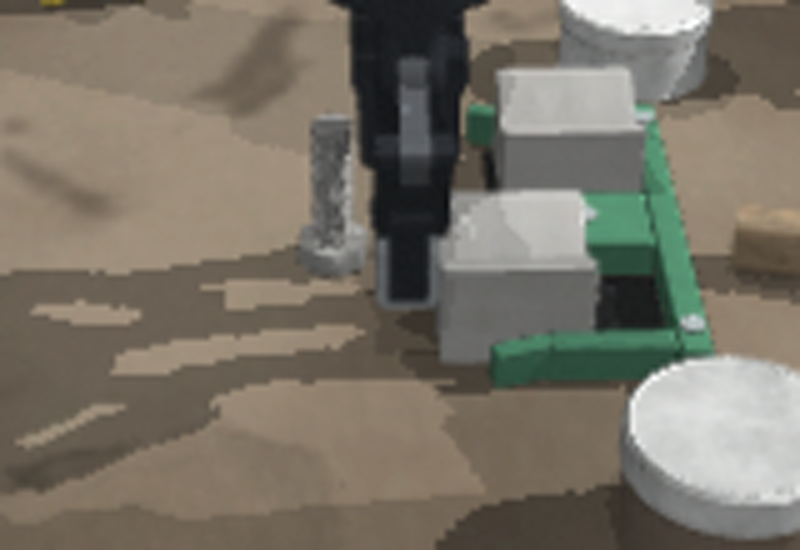

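Emit:
drive_tool --moves '[[[0, 0, -4], [0, 0, 0]], [[0, 0, -4], [0, 0, 0]], [[0, 0, -4], [0, 0, 0]], [[0, 0, -3], [0, 0, 0]], [[0, 0, -3], [0, 0, 0]], [[0, 0, -3], [0, 0, 0]], [[0, 0, -2], [0, 0, 0]], [[0, 0, -2], [0, 0, 0]], [[0, 0, -1], [0, 0, 0]], [[0, 0, 0], [0, 0, 0]]]'

```text
clock: 31.65
tcp_pos: [599.2, -247.2, 19.1]
orientation: [0.522, -0.522, -0.477, 0.477]
force: [-4.8, 0.2, 2.5]
finger_gap: 0.197
```

Emit:
drive_tool --moves '[[[0, 0, -1], [0, 0, 0]], [[0, 0, -1], [0, 0, 0]], [[0, 0, 0], [0, 0, 0]]]'

```text
clock: 31.9
tcp_pos: [601.3, -247.3, 19.1]
orientation: [0.522, -0.522, -0.477, 0.477]
force: [-4.3, 0.0, 2.2]
finger_gap: 0.197
```

```bash
python3 tp.py -45 -45 20 90; python3 look.py 19;python3 -c "
from h import *
t=dict(np.load('top19.npz'));s=dict(np.load('side19.npz')); crop(s,(240,180,400,290),5,'pics/s19.png')"
```

```text
world [ 603.  -246.5] now tray [-46.6 -46. ] 19.1
shift [ 1.  -0.9 -1.6] yaw 84.7 rotvec [-0.     0.003 -0.   ]
shift [ 1.  -0.9 -1.6] yaw 264.7 rotvec [-0.    -3.138  0.   ]
32.0 [ 601.32296992 -247.3191721    19.06614091] [-4.12122187 -0.0918559   1.80420107]
```

View pics/s19.png

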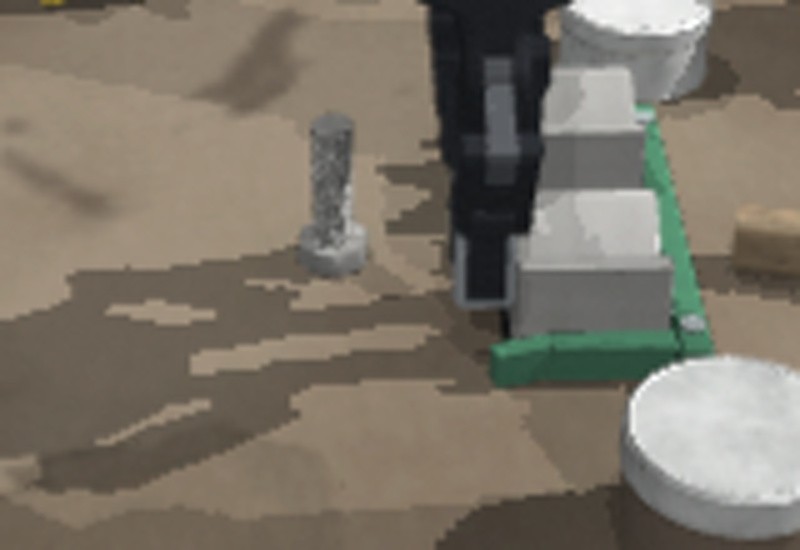

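Emit:
drive_tool --moves '[[[0, 0, -1], [0, 0, 0]], [[0, 0, -1], [0, 0, 0]], [[0, 0, 0], [0, 0, 0]]]'

```text
clock: 32.25
tcp_pos: [602.8, -247.4, 19.1]
orientation: [0.522, -0.521, -0.477, 0.478]
force: [-5.8, 0.1, 4.1]
finger_gap: 0.2
```

Emit:
drive_tool --moves '[[[0, 0, -1], [0, 0, 0]], [[0, 0, -1], [0, 0, 0]], [[0, 0, 0], [0, 0, 0]]]'

```text
clock: 32.5
tcp_pos: [602.9, -247.4, 19.1]
orientation: [0.523, -0.52, -0.476, 0.478]
force: [-11.4, 2.5, 8.0]
finger_gap: 0.201
```

Against the stop (TCP halted, force rising). One more press, then retreat backwards 20, and up (bolt is behind, so up soon).

Emit:
drive_tool --moves '[[[0, 0, -1.5], [0, 0, 0]], [[0, 0, 0], [0, 0, 0]]]'

```text
clock: 32.67
tcp_pos: [602.9, -247.4, 19.0]
orientation: [0.524, -0.519, -0.475, 0.479]
force: [-15.1, 3.1, 11.4]
finger_gap: 0.204
```

Emit:
drive_tool --moves '[[[0, 0, 5], [0, 0, 0]], [[0, 0, 10], [0, 0, 0]], [[0, -20, 4], [0, 0, 0]], [[0, -40, 0], [0, 0, 0]], [[0, -40, 0], [0, 0, 0]], [[0, -30, 0], [0, 0, 0]], [[0, 0, 35], [0, 0, 0]], [[0, 0, 35], [0, 0, 0]], [[-35, 0, 20], [0, 0, 0]], [[-35, 0, 10], [0, 0, 0]], [[-35, 0, 10], [0, 0, 0]], [[-35, 0, 0], [0, 0, 0]], [[-35, 0, 0], [0, 0, 0]], [[-35, 0, 0], [0, 0, 0]], [[0, 0, 0], [0, 0, 0]]]'

```text
clock: 33.92
tcp_pos: [457.2, -454.8, 149.1]
orientation: [-0.522, 0.526, 0.474, -0.476]
force: [-0.9, -0.9, 0.7]
finger_gap: 0.198
```

```bash
python3 tp.py -45 -45 20 90; python3 look.py 20;python3 blk.py 20 590 680 -215 -110 25 50;python3 blk.py 20 590 680 -300 -205 25 50
python3 -c "
from h import *
t=dict(np.load('top20.npz'));s=dict(np.load('side20.npz')); crop(s,(240,170,400,290),5,'pics/s20.png')"; python3 ov.py 20 653 -205.5 -5.3 pics/ov20.png
python3 - <<'E'
from h import *
for n in("top","side"):
  for tag in(0,20):
    c=dict(np.load(f"{n}{tag}.npz"));A=cloud(c).reshape(-1,3)
    for nm,b in(("bolt",(530,575,-225,-175,50,66)),("wt",(640,760,-120,-10,31,41)),("tt",(600,720,-430,-320,46,56))):
      a=A[(A[:,0]>b[0])&(A[:,0]<b[1])&(A[:,1]>b[2])&(A[:,1]<b[3])&(A[:,2]>b[4])&(A[:,2]<b[5])]
      print(n,tag,nm,len(a),a.mean(0).round(1) if len(a) else 0)
E
```

```text
world [ 603.  -246.5] now tray [-170.9 -266. ] 149.1
shift [ 222.6  127.9 -124.3] yaw 84.7 rotvec [ 0.002 -0.006 -0.007]
shift [ 222.6  127.9 -124.3] yaw 264.7 rotvec [0.011 3.136 0.004]
34.0167 [ 460.06567514 -447.47168206  148.95925807] [ 0.55061969  0.26648722 -0.96980552]
top 467 z [25.2 35.3 41.6] rect [ 650.4 -158.6] [50.  54.5] 84.8
  slope [0.003 0.011]
side 526 z [25.7 34.  40.9] rect [ 650.1 -160. ] [53.9 54.8] 84.0
  slope [-0.007  0.035]
top 485 z [25.2 35.4 41.5] rect [ 641.1 -249.1] [50.1 55. ] 84.8
  slope [ 0.006 -0.003]
side 679 z [25.4 34.5 40.6] rect [ 641.1 -248.3] [56.7 54.9] 85.1
  slope [0.009 0.036]
top 0 bolt 44 [ 552.1 -198.7   58.9]
top 0 wt 691 [698.5 -66.5  34.2]
top 0 tt 733 [ 659.7 -372.4   48.5]
top 20 bolt 44 [ 552.1 -198.7   58.8]
top 20 wt 694 [698.6 -66.3  34.2]
top 20 tt 742 [ 660.  -372.1   48.4]
side 0 bolt 62 [ 551.8 -201.7   57. ]
side 0 wt 391 [697.6 -70.1  34.7]
side 0 tt 1123 [ 659.5 -376.1   48.5]
side 20 bolt 65 [ 551.9 -201.8   56.7]
side 20 wt 389 [697.7 -70.   34.7]
side 20 tt 1122 [ 659.5 -376.2   48.5]
```

View pics/ov20.png

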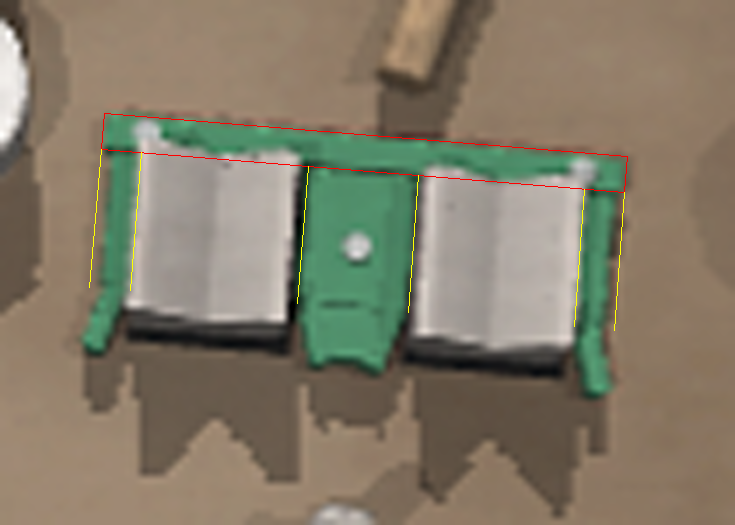

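View pics/s20.png

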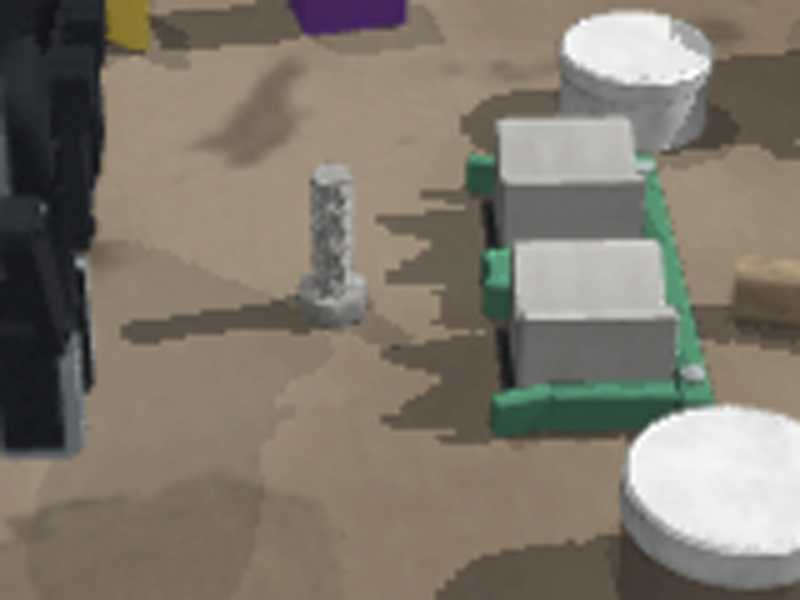

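```bash
python3 -c "
from cell import arm
print(arm.close_job())"
```

```text
the job is handed in; nothing more can be done
None
```

I tipped both V-blocks onto their bases with level pushes near the top of the V face. I then slid each one in line with its lane and pushed it in with two slightly parted fingertips until it met the back stop. Neither block was gripped or lifted. The job took about 34 s of the 72 s allowed.

**Blocks:** The last views show both blocks V-up in the lanes, with the grooves along the lanes. Their centres are about 90.5 mm apart, against the 90 mm between lanes, and their yaw is within about 1° of the tray's. During each final push the tool stopped moving while the force rose to 14–15 N, so both blocks are against the stop.

**Bolt and tins:** Before and after positions agree within about 0.5 mm, so they were not moved. The gripper's knuckle passed about 11 mm above the bolt while I pushed the right-hand block; I raised the tool 6 mm for that stretch.

**Disagreements:** The left block measured about 1.5 mm off the nominal lane point, which is within the lane's play and the camera calibration. No check failed.

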